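Swivel, pin and tip the loading tray of a seal polisher

TASK

Load the seal polisher: swing its empty loading tray round by the handle until the lug hole stands over the hole in the base, and push the lock pin down through both, fully home. Only then lay all the cream seal blanks in the tray, and when all are in, tip the tray by its handle to 60 degrees and keep it there for a second so that the blanks slide into the tub. Bring the tray back level, leave the pin in, and do not disturb the other things on the desk.

Things in the scene. Friction and masses are not known exactly. Their poses are not given: they have to be found in the camera images.
- machine: The seal polisher, fixed: a dark round foot carrying a swivelling turntable, and behind it a green open tub 135 x 176 with a clear hood over its back part (hood top 149 high). Origin: on the desk, on the turntable's vertical axis. Its x axis points level from there to the tub's mouth (tub from x = 70 to 205), z up. Everything is made for the turntable standing at turn = 0. Sizes in mm.
- turntable (a joint): Turn of the turntable about the machine's vertical axis through machine, rad, counter-clockwise from above positive, 0 = lug hole exactly over the lock hole and tray facing the tub. Range -0.35 to 1.0; no stop or click at 0; stays where it is left (friction 0.15 N m). Sizes in mm.
- tray (a joint): Tip of the loading tray about its level hinge, rad: 0 = level (stop), grows as the handle rises and the open front edge dips to the tub; range to 1.4. Stiff hinge (0.4 N m): it stays where it is left, also when tipped. The hinge runs along the turntable's y axis, 50 ahead (towards the tub at turn 0) of the vertical axis and 70 above the desk. Sizes in mm.
- handle (a point): Middle of the tray's handle: a round black bar 10 thick, 84 long between its two side arms, lying level and parallel to the tray hinge, 50 behind the tray's rear wall. With the tray level it lies 90 above the desk and 110 from the turntable's vertical axis, on the side opposite the tub; it is 160 behind and 20 above the hinge. It serves for turning the turntable and for tipping the tray. Axes as tray_floor. Sizes in mm.
- tray_floor (a point): Middle of the steel loading tray's floor (upper face, 75 above the desk when level). Its x points to the tray's open front edge, y across, z up. Inner floor from x = -61 to +75, y = -67 to +67; walls 19 high at the rear and sides, none in front. It turns and tips with the tray. Sizes in mm.
- lug_hole (a point): Centre of the upper mouth of the hole (15 wide, through) in the square aluminium lug of the turntable, 40 above the desk, 142 from the turntable's axis. The lug is 40 x 40, 14 thick. Sizes in mm.
- lock_hole (a point): Centre of the upper mouth of the hole (15 wide, through, 24 deep) in the machine's fixed dark base block, 24 above the desk; at turn = 0 the lug hole stands right over it, 2 of air between. In the machine's frame it is at x = -90, y = +110. Sizes in mm.
- tub_floor (a point): Middle of the tub's inner floor, 18 above the desk. Axes as the machine's. Inside: x -63 to +61, y -82 to +82; front wall 24 above this floor; blanks slide in from the tray over that wall. Sizes in mm.
- pin: Loose lock pin, standing in its parking block at the start: steel shaft 12 thick, 36 long, tapered at the tip, then a steel flange 28 across and 4 thick, then a red round knob 24 across and 36 tall (total 76). Origin: the tip of the shaft; z up along the pin. Fully home, its flange rests on the lug and its tip is 20 below the lock hole's mouth. Sizes in mm.
- park: The pin's parking block, fixed on the desk: pale wood 46 x 46 x 40 with one 15 mm through hole in the middle. Origin: centre of the underside. The parked pin's tip is 4 above the desk, its flange on the block.
- blank_1: Cream seal blank lying on its side, 60 long (along its y), 12 to 15 wide and 15 high. Origin: middle of its underside. There are three to five; None = absent. Sizes in mm.
- blank_2: Cream seal blank lying on its side, 60 long (along its y), 12 to 15 wide and 15 high. Origin: middle of its underside. There are three to five; None = absent. Sizes in mm.
- blank_3: Cream seal blank lying on its side, 60 long (along its y), 12 to 15 wide and 15 high. Origin: middle of its underside. There are three to five; None = absent. Sizes in mm.
- blank_4: Cream seal blank lying on its side, 60 long (along its y), 12 to 15 wide and 15 high. Origin: middle of its underside. There are three to five; None = absent. Sizes in mm.
- blank_5: Cream seal blank lying on its side, 60 long (along its y), 12 to 15 wide and 15 high. Origin: middle of its underside. There are three to five; None = absent. Sizes in mm.
- rack: bystander: black ribbed seal rack lying flat, 64x112x12. Leave it where it is. Sizes in mm.
- phone: bystander: black telephone lying flat, 75x147x10. Just behind and above it the black clamp of the lamp hangs from the ledge, its lower end about 120 above the desk and 700 ahead of the robot: keep the gripper and arm in front of it. Leave it where it is. Sizes in mm.
- whetstone: bystander: dark whetstone in its sleeve, 30x88x17. Leave it where it is. Sizes in mm.
- red_seal: bystander: dark red round seal stick, 45 long, 15 thick (not a blank to be polished). Leave it where it is. Sizes in mm.
- wood_slip: bystander: brown wooden slip, 17x88x9. Leave it where it is. Sizes in mm.

How it is judged (in metres and radians):
On the way, in this order (a step that is already met when the one before it is completed fails the run):
1. turntable lined up and the lock pin pushed through lug and base, fully home and let go (z of pin in the frame of lock_hole below -0.015 m and horizontal distance between each of pin, lug_hole and lock_hole below 0.005 m and contact force between the fingers and pin below 0.5 N), for 0.3 s.
2. all the blanks are in the level tray (or already in the tub), pin in, hands off (((x of blank_1 in the frame of tray_floor between -0.065 and 0.08 m and y of blank_1 in the frame of tray_floor between -0.07 and 0.07 m and z of blank_1 in the frame of tray_floor between -0.004 and 0.035 m) or (x of blank_1 in the frame of tub_floor between -0.066 and 0.066 m and y of blank_1 in the frame of tub_floor between -0.085 and 0.085 m and z of blank_1 in the frame of tub_floor between -0.01 and 0.075 m)) and ((x of blank_2 in the frame of tray_floor between -0.065 and 0.08 m and y of blank_2 in the frame of tray_floor between -0.07 and 0.07 m and z of blank_2 in the frame of tray_floor between -0.004 and 0.035 m) or (x of blank_2 in the frame of tub_floor between -0.066 and 0.066 m and y of blank_2 in the frame of tub_floor between -0.085 and 0.085 m and z of blank_2 in the frame of tub_floor between -0.01 and 0.075 m)) and ((x of blank_3 in the frame of tray_floor between -0.065 and 0.08 m and y of blank_3 in the frame of tray_floor between -0.07 and 0.07 m and z of blank_3 in the frame of tray_floor between -0.004 and 0.035 m) or (x of blank_3 in the frame of tub_floor between -0.066 and 0.066 m and y of blank_3 in the frame of tub_floor between -0.085 and 0.085 m and z of blank_3 in the frame of tub_floor between -0.01 and 0.075 m)) and ((x of blank_4 in the frame of tray_floor between -0.065 and 0.08 m and y of blank_4 in the frame of tray_floor between -0.07 and 0.07 m and z of blank_4 in the frame of tray_floor between -0.004 and 0.035 m) or (x of blank_4 in the frame of tub_floor between -0.066 and 0.066 m and y of blank_4 in the frame of tub_floor between -0.085 and 0.085 m and z of blank_4 in the frame of tub_floor between -0.01 and 0.075 m)) and ((x of blank_5 in the frame of tray_floor between -0.065 and 0.08 m and y of blank_5 in the frame of tray_floor between -0.07 and 0.07 m and z of blank_5 in the frame of tray_floor between -0.004 and 0.035 m) or (x of blank_5 in the frame of tub_floor between -0.066 and 0.066 m and y of blank_5 in the frame of tub_floor between -0.085 and 0.085 m and z of blank_5 in the frame of tub_floor between -0.01 and 0.075 m)) and z of pin in the frame of lock_hole below -0.015 m and horizontal distance between each of pin, lug_hole and lock_hole below 0.005 m and value of joint tray below 0.1 rad and contact force between the fingers and blank_1 below 0.5 N and contact force between the fingers and blank_2 below 0.5 N and contact force between the fingers and blank_3 below 0.5 N and contact force between the fingers and blank_4 below 0.5 N and contact force between the fingers and blank_5 below 0.5 N), for 0.3 s.
3. the tray is tipped to 60 degrees (52 to 68) and kept there, pin in (z of pin in the frame of lock_hole below -0.015 m and horizontal distance between each of pin, lug_hole and lock_hole below 0.005 m and value of joint tray between 0.907 and 1.187 rad), for 0.6 s.
At the end, for the whole second after the job is handed in: All blanks present lie at rest in the tub; the tray is level again (within 4 degrees); the pin stands through lug and base, within 5 mm of fully home, the two holes lined up to 5 mm; nothing is held (x of blank_1 in the frame of tub_floor between -0.066 and 0.066 m and y of blank_1 in the frame of tub_floor between -0.085 and 0.085 m and z of blank_1 in the frame of tub_floor between -0.01 and 0.075 m and x of blank_2 in the frame of tub_floor between -0.066 and 0.066 m and y of blank_2 in the frame of tub_floor between -0.085 and 0.085 m and z of blank_2 in the frame of tub_floor between -0.01 and 0.075 m and x of blank_3 in the frame of tub_floor between -0.066 and 0.066 m and y of blank_3 in the frame of tub_floor between -0.085 and 0.085 m and z of blank_3 in the frame of tub_floor between -0.01 and 0.075 m and x of blank_4 in the frame of tub_floor between -0.066 and 0.066 m and y of blank_4 in the frame of tub_floor between -0.085 and 0.085 m and z of blank_4 in the frame of tub_floor between -0.01 and 0.075 m and x of blank_5 in the frame of tub_floor between -0.066 and 0.066 m and y of blank_5 in the frame of tub_floor between -0.085 and 0.085 m and z of blank_5 in the frame of tub_floor between -0.01 and 0.075 m and z of pin in the frame of lock_hole below -0.015 m and horizontal distance between each of pin, lug_hole and lock_hole below 0.005 m and value of joint tray below 0.07 rad and linear speed of each of blank_1, blank_2, blank_3, blank_4, blank_5 below 0.03 m/s); the robot touches nothing.
It fails at once if a bystander is moved more than 3 cm (distance of any of rack, phone, whetstone, red_seal, wood_slip from where it was at the start of the episode above 0.03 m).
Of blank_1, blank_2, blank_3, blank_4, blank_5 only 3 to 5 are there at a start; the rules pass over those that are not, and their reading is None.
At some moment in a run one of blank_1, blank_2, blank_3, blank_4, blank_5 may be knocked a few centimetres aside while the robot is not near it.
It also fails if it takes over 210 s, if anything falls off the work surface, if the arm or the gripper's body presses on something with over 40 N, if the wrist force passes 120 N, or if a joint passes its speed limit or range.

ROBOT

A 6-joint arm with a two-finger parallel gripper is mounted at the origin on a cart in front of the work surface, level with it; the furniture and walls round the work are solid. World frame = base frame: x ahead of the robot, y to its left, z up, the work surface at z = 0. Lengths are in m, angles in degrees, forces in N, time in s.
With the tool pointing down it reaches from about 0.35 to 0.875 m from the base axis. Payload 4.2 kg.
Tool frame: the origin (TCP) lies on the front face of the gripper's body, between the roots of the fingers; the fingertips stand 70 mm ahead of it and the grasp point (between the pads) lies 51 mm ahead of it; z points along the fingers, y is the line along which they close (so a half turn about z gives the same grasp; the last joint's range is limited). The gripper opens to 87 mm and grips with 3 to 60 N. Pads are 19 mm wide; open, the fingers measure 117 mm over their backs; the gripper's body (75 mm by 190 mm) begins 51 mm behind the grasp point.
Start: joints at [14.817, 22.042, 0.453, 0, -68.411, -14.817], TCP at [0.625, 0, 0.292] pointing down, gripper open.
Joint ranges: [-179.83, 179.83], [-69.29, 118.12], [-61.27, 80.66], [-181.25, 117.63], [-171.15, -9.14], [-177.46, 177.46]. Speed limits (degrees/s): [159.86, 159.86, 180, 180, 180, 180].

INTERFACE

Orientations are given as a 3x3 rotation matrix whose columns are the frame's x, y, z axes.
In Python, from station import r gives the robot as it stands.
- The arm moves only by the shell command python3 -m pendant 'ROWS' [OPENING]. ROWS is JSON, a list of rows, each a list of 2 entries, a list of its own where there are three numbers: the shift along the tool's x, y, z in mm, then the turn, a rotation vector about the tool's x, y, z in rad. A call has 1 to 10 rows; each row is the pose to reach, as a shift and turn from the pose commanded when the call began, along the tool's axes at that moment; what a row does not reach only later rows make up. A row lasts 1/10 s, in which the tool goes at most 50 mm and 8.59 degrees, less where a joint would pass 70% of its speed; a pose out of reach is approached as far as the arm can. A call with a gripper value outside its range is refused whole. OPENING is the opening, from 0 (shut) to 1 (fully open), set as the call begins (- or left out, the last holds). The fingers move at their own pace and stop on an object; the grip force is fixed at half the most. Time passes only in rows, so rows that repeat a pose let the fingers close. It gives the time, the measured TCP pose, the force, the opening and the grip force at its end, in the units of the state.
- r.sense(): the state, without advancing time (a new reading comes with each control period).
- r.capture(name): name is "scene" or "side" or "wrist"; returns a dict with "frame" (480x640x3 uint8, red, green, blue), "vertical_fov" (degrees; the focal length in pixels is half the picture's height over the tangent of half this angle, whatever the lens; pixels are square), "cx", "cy" (the principal point, pixels), "rvec" (rotation vector, rad) and "tvec" (3), from world to camera coordinates, as OpenCV has them. Camera axes: x right, y down, z forward; pixel columns grow to the right and rows downward; lengths in m; the calibration is good to about 2 mm. The wrist camera is an equidistant fisheye: a pixel r from the principal point sees the ray r / f radians off the axis. A picture is of the moment at which its call begins. There is no depth.
- r.finish_job(): hands the job in; it is judged then, once.
The state is a dict: "time_s": time; "joints": joint angles; "joint_velocities": joint speeds; "effort": joint torques, N m; "tcp_pos": TCP position; "ee_rot": TCP orientation; "wrist_force": force on the tool from outside, world axes, zero at the start; "moment": the same for the moment, N m; "gripper_width": opening from 0.0 (shut) to 1.0 (fully open); "gripper_force": force on a finger pad.
Only numpy, scipy, OpenCV 4.12 (cv2) and the standard library are available. Lean on these libraries where they do the work, as an engineer would, in place of code of your own. Each camera call takes 0.05 s, during which the arm holds its last target. There are 200 camera calls.

## Working session

There is one attempt and no reset: what is moved stays moved. The work goes in short steps, Python scripts to look and compute and a shell command to move; the robot and the scene stay as the last step left them, time stands still between calls to the robot, and variables do not carry over. Pictures are saved under pics/ and viewed, at most 14 in all, crops included, and the job is handed in when it is done.

```bash
ls; mkdir -p pics
cat > h.py <<'E'
import numpy as np, cv2
from station import r
def cap(n,save=None):
    c=r.capture(n); c['frame']=np.asarray(c['frame'])
    if save: cv2.imwrite('pics/'+save,c['frame'][:,:,::-1])
    c['R']=cv2.Rodrigues(np.array(c['rvec'],float))[0]; c['t']=np.array(c['tvec'],float).ravel()
    c['f']=240/np.tan(np.radians(c['vertical_fov'])/2); c['o']=-c['R'].T@c['t']; c['fish']=n=='wrist'; return c
def ray(c,u,v):
    x,y=(u-c['cx'])/c['f'],(v-c['cy'])/c['f']
    if c['fish']:
        a=np.hypot(x,y); s=np.sin(a)/max(a,1e-9); d=np.array([x*s,y*s,np.cos(a)])
    else: d=np.array([x,y,1.]); d/=np.linalg.norm(d)
    return c['R'].T@d
def onz(c,u,v,z):
    d=ray(c,u,v); return c['o']+d*(z-c['o'][2])/d[2]
def proj(c,p):
    q=c['R']@np.array(p,float)+c['t']
    if c['fish']:
        rr=np.hypot(q[0],q[1]); a=np.arctan2(rr,q[2]); return c['cx']+c['f']*a*q[0]/rr, c['cy']+c['f']*a*q[1]/rr
    return c['cx']+c['f']*q[0]/q[2], c['cy']+c['f']*q[1]/q[2]
def tri(ca,a,cb,b):
    d1,d2=ray(ca,*a),ray(cb,*b); A=np.stack([d1,-d2],1)
    s=np.linalg.lstsq(A,cb['o']-ca['o'],rcond=None)[0]
    p,q=ca['o']+s[0]*d1,cb['o']+s[1]*d2; return (p+q)/2,np.linalg.norm(p-q)
def totool(dw):
    return np.array(r.sense()['ee_rot']).T@np.array(dw)
E
python3 - <<'E'
from h import *
for n in('scene','side','wrist'):
    c=cap(n,n+'0.png'); print(n,c['vertical_fov'],c['cx'],c['cy'],c['o'],c['R'][2])
s=r.sense(); print(s)
E
```

```text
pics
scene 54.52835171066808 322.5668571412962 252.63424624674948 [ 0.15288068 -0.56622243  0.67085497] [ 0.41974717  0.68124978 -0.59975916]
side 55.66883040918558 324.6710395385903 239.97310279838237 [-0.04208194  0.13200234  1.1015966 ] [ 0.52880544 -0.05097061 -0.84721119]
wrist 65.70646984690485 314.4428248143999 242.89006039890103 [ 0.62377245 -0.08506206  0.38277437] [-0.00203563  0.30468789 -0.95245007]
{'time_s': 0.15, 'joints': array([ 1.48175668e+01,  2.20813099e+01,  3.97885188e-01, -1.98571531e-02,
       -6.84106310e+01, -1.48175523e+01]), 'joint_velocities': array([-0.07624324, -0.17471949,  0.18668255,  0.11839546,  0.04091355,
       -0.01560861]), 'effort': array([ 3.86667998e-04, -3.91052306e+01,  1.87588084e+01,  4.22235444e+00,
        1.23758311e-02, -1.38926293e-04]), 'tcp_pos': array([6.24667762e-01, 3.12381281e-05, 2.91406393e-01]), 'ee_rot': array([[-1.27441592e-04, -9.99998598e-01, -1.66938485e-03],
       [-9.99999986e-01,  1.27622520e-04, -1.08273947e-04],
       [ 1.08486846e-04,  1.66937102e-03, -9.99998601e-01]]), 'wrist_force': array([ 0.24745821, -0.20819547, -0.48437844]), 'moment': array([ 0.00206925, -0.02071442,  0.02953053]), 'gripper_force': 0.0, 'gripper_width': 1.0025921854520456}
```

View pics/scene0.png

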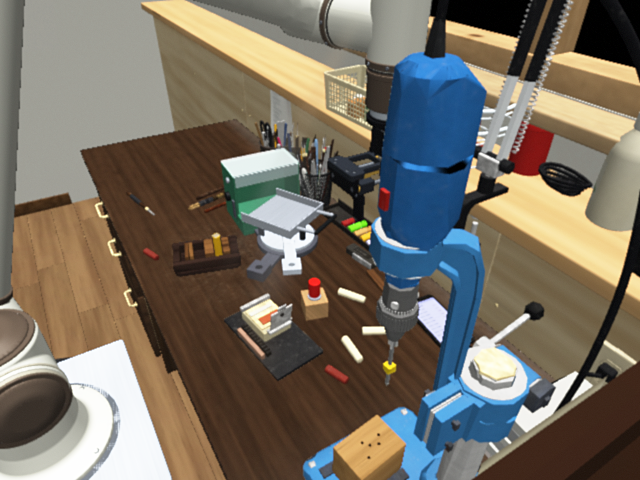

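View pics/side0.png

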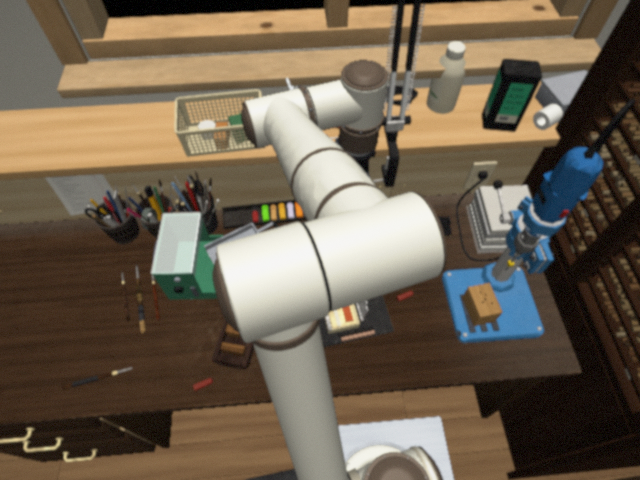

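The scene view shows the tub at (260,185), the tray at (285,212), the lug at about (291,262), the dark base block at (264,264), and the pin with its red knob at (315,288). Three or four blanks lie at (352,295), (373,330) and (352,348). In the side view the arm hides the centre.

Run:
```python
from h import *
a=cv2.imread('pics/scene0.png')[150:400,180:450]; cv2.imwrite('pics/s0c.png',cv2.resize(a,None,fx=2.4,fy=2.4,interpolation=cv2.INTER_CUBIC)[:600])
c=cap('scene')
for n,u,v,z in [('knobtop',314,281,.080),('lug',291,266,.04),('block',262,266,.024),('b1',352,293,.015),('b2',373,328,.015),('b3',352,346,.015),('red',336,373,.015),('phone',440,325,.01),('tubcorner',238,228,.09),('rack',275,335,.012)]: print(n,onz(c,u,v,z).round(3))
```

```text
knobtop [0.504 0.034 0.08 ]
lug [0.51  0.144 0.04 ]
block [0.464 0.195 0.024]
b1 [0.592 0.026 0.015]
b2 [ 0.57  -0.079  0.015]
b3 [ 0.509 -0.096  0.015]
red [ 0.45  -0.133  0.015]
phone [ 0.691 -0.136  0.01 ]
tubcorner [0.445 0.268 0.09 ]
rack [0.4   0.005 0.012]
```

View pics/s0c.png

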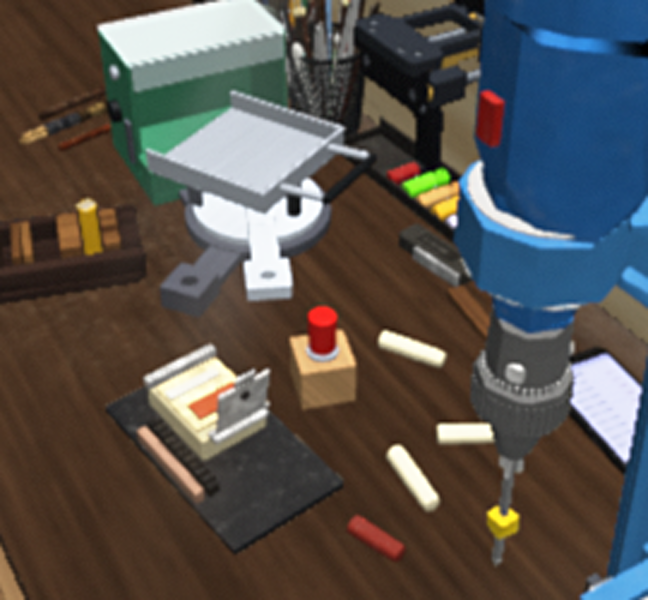

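View pics/wrist0.png

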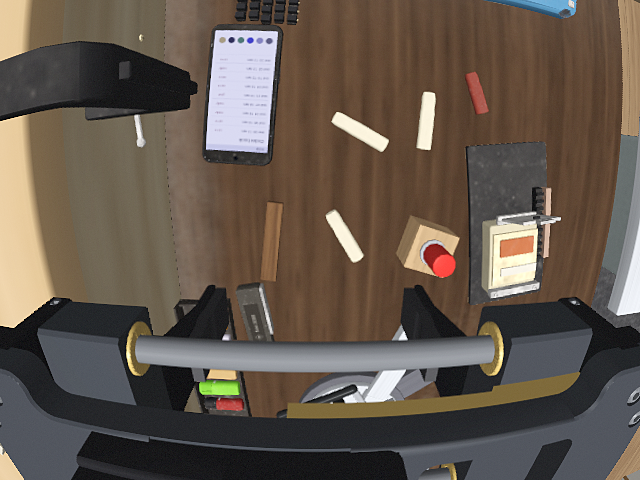

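The wrist view shows blanks at (360,132), (427,121) and (345,236), and the pin knob at (440,260). The machine is hidden behind the gripper. I'll move the wrist camera over the machine.

```bash
python3 - <<'E'
from h import *
c=cap('wrist')
for n,u,v,z in [('b1',360,132,.015),('b2',427,121,.015),('b3',345,236,.015),('knobtop',442,263,.080),('parktop',432,247,.04)]: print(n,onz(c,u,v,z).round(4))
c=cap('scene')
print(onz(c,259.2,267.9,.024),onz(c,291.7,264.6,.04))
E
python3 -m pendant '[[[-17,10,-1],[0,0,0.15]],[[-34,21,-2],[0,0,0.3]],[[-51,32,-3],[0,0,0.45]],[[-68,42,-4],[0,0,0.6]],[[-85,53,-5],[0,0,0.75]],[[-102,63,-6],[0,0,0.9]],[[-119,74,-7],[0,0,1.05]],[[-136,84,-8],[0,0,1.2]],[[-153,95,-9],[0,0,1.35]],[[-170,105,-10],[0,0,1.5]]]' 1
python3 -m pendant '[[[0,0,0],[0,0,0.07]],[[0,0,0],[0,0,0.07]],[[0,0,0],[0,0,0.07]]]'
python3 - <<'E'
from h import *
c=cap('wrist','w1.png'); print(c['o'],r.sense()['tcp_pos'],r.sense()['joints'])
E
```

```text
b1 [ 0.5785 -0.0814  0.015 ]
b2 [ 0.5103 -0.0955  0.015 ]
b3 [0.5916 0.0252 0.015 ]
knobtop [0.5074 0.0312 0.08  ]
parktop [0.5049 0.0292 0.04  ]
[0.45556011 0.19189576 0.024     ] [0.51384409 0.14748214 0.04      ]
time_s: 1.3
tcp_pos: [0.5194, 0.1706, 0.3023]
ee_rot: [[-0.998, -0.065, 0.0], [-0.065, 0.998, 0.0], [-0.0, 0.0, -1.0]]
wrist_force: [-0.4, -0.6, -0.2]
gripper_width: 0.994
gripper_force: 0.0
time_s: 1.6
tcp_pos: [0.52, 0.17, 0.3022]
ee_rot: [[-1.0, -0.002, -0.0], [-0.002, 1.0, -0.0], [0.0, -0.0, -1.0]]
wrist_force: [0.4, -0.4, -0.7]
gripper_width: 1.004
gripper_force: 0.0
[0.43432654 0.16932062 0.39373796] [0.52004399 0.16982452 0.30218828] [ 3.50677809e+01  1.40429517e+01 -9.67487616e+00 -2.12797160e-03
 -6.62894522e+01 -1.24965057e+02]
```

View pics/w1.png

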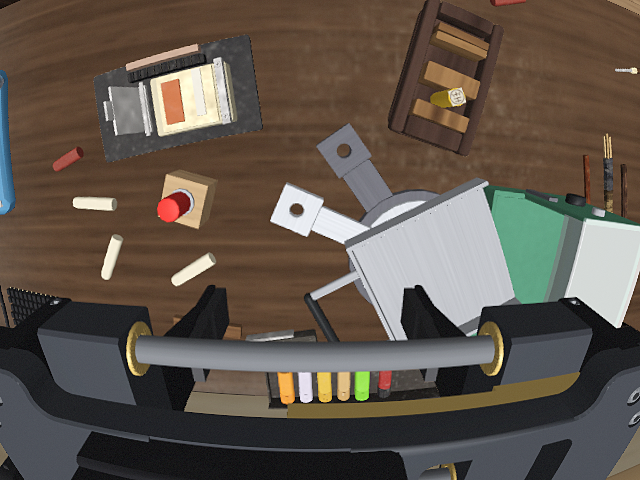

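The wrist view shows the lock hole at (344,150), the lug hole at (296,210), and the handle from (307,297) to (335,340). The tub lies to the right, and the same three blanks are visible.

```bash
cat >> h.py <<'E'
def hole(c,u,v,z,thr=0.62,w=14):
    """dark hole near (u,v): refined pixel centre and world point on plane z"""
    g=cv2.cvtColor(c['frame'],cv2.COLOR_RGB2GRAY).astype(float); u0,v0=int(u),int(v)
    p=g[v0-w:v0+w+1,u0-w:u0+w+1]; m=(p<thr*np.percentile(p,75)).astype(np.uint8)
    n,l,st,ce=cv2.connectedComponentsWithStats(m); 
    k=min((i for i in range(1,n) if st[i,4]>15),key=lambda i:np.hypot(*(ce[i]-w)))
    x,y=ce[k]+[u0-w,v0-w]; return (x,y),st[k,4],onz(c,x,y,z)
def solve_axis(lock,lug):
    P,Q=np.array(lock[:2]),np.array(lug[:2]); m=(P+Q)/2; d=Q-P; L=np.linalg.norm(d)
    n=np.array([-d[1],d[0]])/L; R=np.hypot(.09,.11); hh=np.sqrt(R*R-L*L/4)
    A=max([m+n*hh,m-n*hh],key=lambda a:a[1]); 
    ph=np.arctan2(*(P-A)[::-1])-np.arctan2(.11,-.09); turn=np.arctan2(*(Q-A)[::-1])-np.arctan2(*(P-A)[::-1])
    return A,np.arctan2(np.sin(ph),np.cos(ph)),turn
E
python3 - <<'E'
from h import *
c=cap('wrist')
a=hole(c,344,150,.024);b=hole(c,296,210,.04); print(a,b)
A,ph,t=solve_axis(a[2],b[2]); print('axis',A,'heading deg',np.degrees(ph),'turn',t,np.degrees(t))
h=ph+t; print('handle',A-.11*np.array([np.cos(h),np.sin(h)]), 'target', A-.11*np.array([np.cos(ph),np.sin(ph)]))
mx=np.array([np.cos(h),np.sin(h)]);my=np.array([-mx[1],mx[0]])
for x,y,z in[(-.11,.042,.09),(-.11,-.042,.09),(-.063,.069,.094),(.075,.069,.094)]: print(x,y,proj(c,[*(A+mx*x+my*y),z]))
mx=np.array([np.cos(ph),np.sin(ph)]);my=np.array([-mx[1],mx[0]])
for x,y,z in[(.070,.088,.042),(.205,.088,.149),(0,0,.02)]: print('tub',x,y,proj(c,[*(A+mx*x+my*y),z]))
print('knob',onz(c,171,209,.08))
E
```

```text
((np.float64(344.38532110091745), np.float64(149.58715596330276)), np.int32(109), array([0.45613379, 0.1983633 , 0.024     ])) ((np.float64(296.3377483443709), np.float64(209.60927152317882)), np.int32(151), array([0.51380978, 0.15121401, 0.04      ]))
axis [0.57178179 0.28098012] heading deg 86.25191305826831 turn 0.5303417461043156 30.386343751375954
handle [0.62110095 0.18265607] target [0.56459111 0.1712154 ]
-0.11 0.042 (np.float64(308.73253682850685), np.float64(297.18728190922536))
-0.11 -0.042 (np.float64(346.82915358318894), np.float64(363.65965953178613))
-0.063 0.069 (np.float64(343.410011391112), np.float64(251.63553508013212))
0.075 0.069 (np.float64(484.5254358455169), np.float64(184.05828323049974))
tub 0.07 0.088 (np.float64(495.65644993947086), np.float64(189.2302286061052))
tub 0.205 0.088 (np.float64(651.4852792262291), np.float64(227.91984931417426))
tub 0 0 (np.float64(416.47263531765634), np.float64(258.2175130375973))
knob [0.50289258 0.0385915  0.08      ]
```

The projected handle end, tray corner and tub corner all agree with the picture, so the machine pose is good. Next I'll grip the handle.

```bash
python3 -m pendant '[[[-25,3,0],[0,0,-0.12]],[[-50,6,0],[0,0,-0.24]],[[-75,9,0],[0,0,-0.36]],[[-101,13,0],[0,0,-0.467]],[[-101,13,30],[0,0,-0.467]],[[-101,13,60],[0,0,-0.467]],[[-101,13,80],[0,0,-0.467]],[[-101,13,80],[0,0,-0.467]]]' 0.4
python3 - <<'E'
from h import *
c=cap('wrist','w2.png'); print(r.sense()['tcp_pos'])
E
```

```text
time_s: 2.5
tcp_pos: [0.6196, 0.1819, 0.2182]
ee_rot: [[-0.893, -0.45, -0.007], [-0.45, 0.893, -0.003], [0.008, 0.0, -1.0]]
wrist_force: [-0.5, 0.2, -0.3]
gripper_width: 0.425
gripper_force: 0.0
[0.62074714 0.18240744 0.22079112]
```

View pics/w2.png

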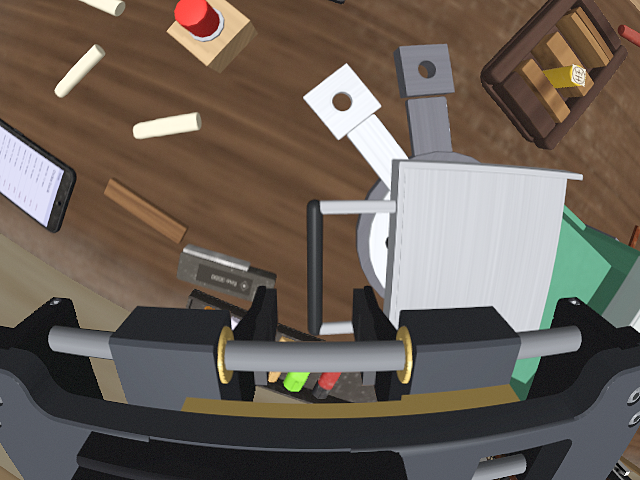

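The bar (column 315) lies midway between the fingers and parallel to the pads. Descend and grip.

```bash
python3 - <<'E'
from h import *
c=cap('wrist')
a=hole(c,427,69,.024);b=hole(c,342,101,.04); print(a,b,solve_axis(a[2],b[2]))
E
python3 -m pendant '[[[0,0,27],[0,0,0]],[[0,0,54],[0,0,0]],[[0,0,80],[0,0,0]],[[0,0,80],[0,0,0]]]'
python3 -m pendant '[[[0,0,0],[0,0,0]],[[0,0,0],[0,0,0]],[[0,0,0],[0,0,0]],[[0,0,0],[0,0,0]],[[0,0,0],[0,0,0]]]' 0
python3 - <<'E'
from h import *
c=cap('wrist','w3.png');s=r.sense();print(s['tcp_pos'],s['ee_rot'])
E
```

```text
((np.float64(426.3677130044843), np.float64(66.85201793721973)), np.int32(223), array([0.45804163, 0.19785107, 0.024     ])) ((np.float64(342.07394366197184), np.float64(98.72887323943662)), np.int32(284), array([0.51564359, 0.15128189, 0.04      ])) (array([0.57311065, 0.28127242]), np.float64(1.512353972440555), np.float64(0.5272555862118604))
time_s: 3.0
tcp_pos: [0.6199, 0.1825, 0.1403]
ee_rot: [[-0.893, -0.451, -0.004], [-0.45, 0.893, -0.002], [0.005, 0.0, -1.0]]
wrist_force: [-0.5, -0.2, -1.3]
gripper_width: 0.4
gripper_force: 0.0
time_s: 3.5
tcp_pos: [0.6216, 0.1831, 0.1436]
ee_rot: [[-0.892, -0.451, 0.002], [-0.451, 0.892, 0.0], [-0.002, -0.001, -1.0]]
wrist_force: [0.8, -0.8, 2.9]
gripper_width: 0.103
gripper_force: 30.0
[0.62163168 0.18311297 0.14363967] [[-8.92388381e-01 -4.51262909e-01  2.18275424e-03]
 [-4.51263167e-01  8.92390830e-01  4.00784517e-04]
 [-2.12872906e-03 -6.27341146e-04 -9.99997537e-01]]
```

```bash
python3 -m pendant '[[[9.7,0.4,0],[0,0,0.088]],[[19.3,1.7,0],[0,0,0.176]],[[28.7,3.8,0],[0,0,0.264]],[[38,6.8,0],[0,0,0.353]],[[46.9,10.5,0],[0,0,0.441]],[[55.5,15,0],[0,0,0.529]],[[55.5,15,0],[0,0,0.529]],[[55.5,15,0],[0,0,0.529]]]'
python3 - <<'E'
from h import *
c=cap('wrist','w4.png');print(r.sense()['tcp_pos'])
for z,n,x,y in[(.04,'lugtarget',.457,.198),(.024,'lock',.457,.198)]:print(n,proj(c,[x,y,z]))
E
```

```text
time_s: 4.35
tcp_pos: [0.5653, 0.1722, 0.1436]
ee_rot: [[-0.998, 0.058, 0.002], [0.058, 0.998, 0.001], [-0.002, 0.001, -1.0]]
wrist_force: [-1.1, 1.4, 6.6]
gripper_width: 0.104
gripper_force: 30.0
[0.56548724 0.17216705 0.14355304]
lugtarget (np.float64(353.50305471704013), np.float64(82.08267397318298))
lock (np.float64(350.54869242880744), np.float64(85.39106798130572))
```

View pics/w4.png

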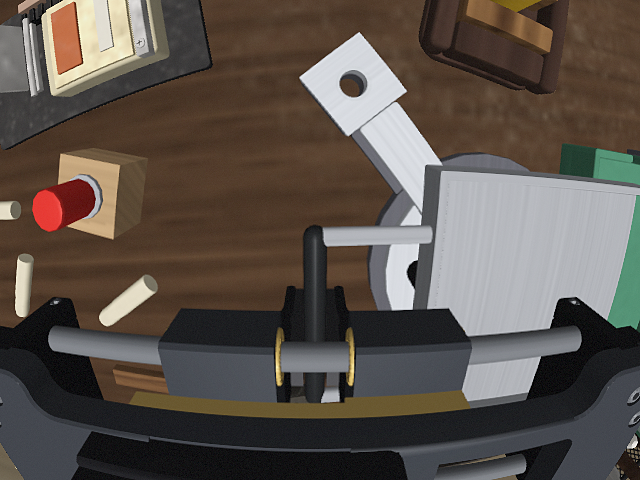

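The lug hole is at (353,84), very close to its target of (353.5,82), with the base block hidden under the lug. I'll check the hole more finely.

Run:
```python
from h import *
c=cap('wrist');b=hole(c,353,84,.04);print(b)
a=c['frame'][54:114,313:393,::-1]; cv2.imwrite('pics/w4c.png',cv2.resize(a,None,fx=7,fy=7,interpolation=cv2.INTER_CUBIC))
```

```text
((np.float64(352.46422018348625), np.float64(83.60366972477064)), np.int32(545), array([0.45794874, 0.19739803, 0.04      ]))
```

View pics/w4c.png

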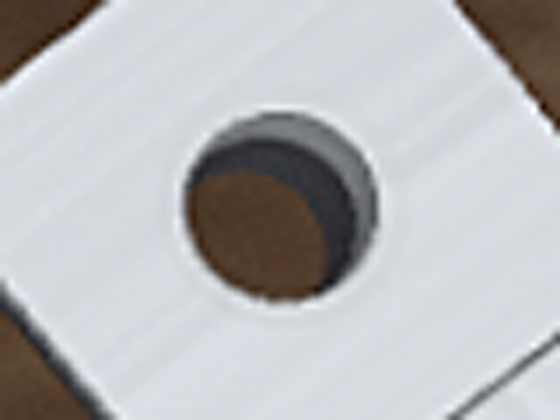

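The two holes are concentric: the lug wall, then the base wall, then the desk can be seen straight through. I'll let go, rise and go to the pin.

```bash
python3 -m pendant '[[[0,0,0],[0,0,0]],[[0,0,0],[0,0,0]],[[0,0,0],[0,0,0]],[[0,0,-38],[0,0,0]],[[0,0,-77],[0,0,0]],[[3,-40,-77],[0,0,0]],[[6,-80,-77],[0,0,0]],[[9,-115,-77],[0,0,0]],[[12.5,-139,-77],[0,0,0]],[[12.5,-139,-77],[0,0,0]]]' 0.4
python3 - <<'E'
from h import *
c=cap('wrist','w5.png');s=r.sense();print(s['tcp_pos'],c['o'])
f=c['frame'].astype(int); m=((f[...,0]>140)&(f[...,1]<70)&(f[...,2]<70)).astype(np.uint8)
n,l,st,ce=cv2.connectedComponentsWithStats(m)
for i in range(1,n):
    if st[i,4]>200: print(st[i],ce[i])
g=cv2.cvtColor(c['frame'],cv2.COLOR_RGB2GRAY)
print('proj park top',proj(c,[.505,.0315,.04]),'knobtop',proj(c,[.505,.0315,.08]))
E
```

```text
time_s: 5.45
tcp_pos: [0.5425, 0.0308, 0.2188]
ee_rot: [[-0.998, 0.064, -0.002], [0.064, 0.998, -0.001], [0.002, -0.001, -1.0]]
wrist_force: [0.5, -1.3, 0.5]
gripper_width: 0.401
gripper_force: 0.0
[0.54324367 0.03213855 0.21889111] [0.45724282 0.03591602 0.31043041]
proj park top (np.float64(313.3831810908078), np.float64(193.46614043433456)) knobtop (np.float64(313.08634893580825), np.float64(204.49320937878838))
```

View pics/w5.png

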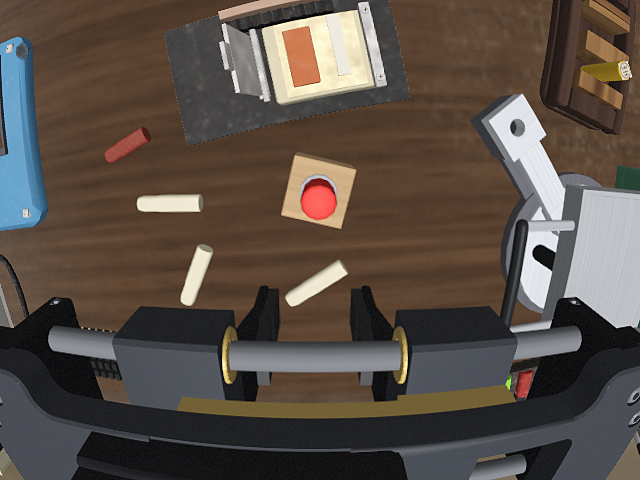

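The knob top shows at about (319,203) on the wood block, and the lug with its hole is at (517,127).

Run:
```python
from h import *
c=cap('wrist')
f=c['frame'].astype(int)
print(f[203,319],f[190,319],f[185,319],f[180,319],f[215,319])
m=((f[...,0]-np.maximum(f[...,1],f[...,2])>90)).astype(np.uint8); m[:160]=0;m[240:]=0;m[:,:280]=0;m[:,360:]=0
ys,xs=np.nonzero(m); print(xs.min(),xs.max(),ys.min(),ys.max(),m.sum())
for thr in(200,225,240):
    k=m*(f[...,0]>thr); ys,xs=np.nonzero(k)
    if len(xs): print(thr,xs.min(),xs.max(),ys.min(),ys.max(),len(xs))
k=cv2.findContours(m,0,2)[0]; k=max(k,key=cv2.contourArea); (x,y),R=cv2.minEnclosingCircle(k[k[:,0,1]>=200] if (k[:,0,1]>=200).any() else k); print(x,y,R)
# lower arc circle fit
p=k[:,0,:][k[:,0,1]>198].astype(float); A=np.c_[2*p,np.ones(len(p))]; s=np.linalg.lstsq(A,(p**2).sum(1),rcond=None)[0]; print('circ',s[:2],np.sqrt(s[2]+s[0]**2+s[1]**2)); print(onz(c,s[0],s[1],.08)); print('px radius expected',c['f']*.012/np.linalg.norm(onz(c,s[0],s[1],.08)-c['o']))
w=cv2.inRange(c['frame'],(150,100,50),(230,180,125)); w[:140]=0;w[240:]=0;w[:,:270]=0;w[:,370:]=0
k=max(cv2.findContours(w,0,2)[0],key=cv2.contourArea); print(cv2.minAreaRect(k))
b=hole(c,517,127,.04);print(b)
```

```text
[252 102  95] [253 100  92] [239  73  66] [119  26  20] [251  85  80]
299 334 178 218 1087
200 299 333 184 218 936
225 299 333 185 217 889
240 300 332 185 217 835
316.5 203.0 17.52864646911621
circ [316.12811128 200.32241249] 17.331511897491264
[0.50334137 0.0348868  0.08      ]
px radius expected 18.982707007348658
((319.17059326171875, 215.01766967773438), (6.182516574859619, 27.658628463745117), 77.47119140625)
((np.float64(515.5151515151515), np.float64(126.07070707070707)), np.int32(198), array([0.45756432, 0.19584713, 0.04      ]))
```

```bash
python3 -m pendant '[[[20,0,0],[0,0,0]],[[39.7,0.5,0],[0,0,0]],[[39.7,0.5,30],[0,0,0]],[[39.7,0.5,60],[0,0,0]],[[39.7,0.5,60],[0,0,0]],[[39.7,0.5,60],[0,0,0]]]' 0.45
python3 - <<'E'
from h import *
s=r.sense();print(s['tcp_pos'],s['ee_rot'],totool([.5035-s['tcp_pos'][0],.0348-s['tcp_pos'][1],.117-s['tcp_pos'][2]])*1000)
c=cap('wrist','w6.png'); print(proj(c,[*s['tcp_pos'][:2],.08]))
E
```

```text
time_s: 6.15
tcp_pos: [0.5046, 0.0372, 0.1593]
ee_rot: [[-0.998, 0.059, -0.001], [0.059, 0.998, -0.001], [0.001, -0.001, -1.0]]
wrist_force: [0.1, -0.4, 0.3]
gripper_width: 0.448
gripper_force: 0.0
[0.50464316 0.03717372 0.15933254] [[-9.98230862e-01  5.94543760e-02 -5.67855463e-04]
 [ 5.94548249e-02  9.98230669e-01 -8.09414665e-04]
 [ 5.18727495e-04 -8.41744446e-04 -9.99999511e-01]] [ 0.97804508 -2.40184798 42.33509314]
(np.float64(316.0327214237909), np.float64(300.24367416287294))
```

View pics/w6.png

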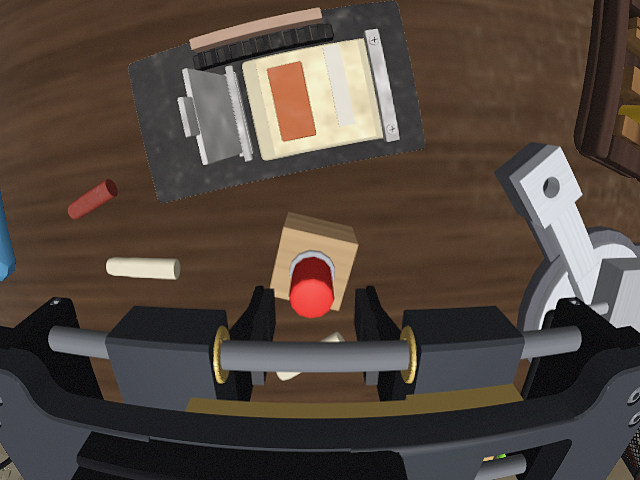

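The knob top is at (312,296) against the tool axis at (316,300), which agrees with the computed 1 and -2.4 mm correction. Descend, grip and lift.

```bash
python3 -m pendant '[[[1,-2.2,15],[0,0,0]],[[1,-2.2,30],[0,0,0]],[[1,-2.2,42],[0,0,0]],[[1,-2.2,42],[0,0,0]]]' 
python3 -m pendant '[[[0,0,0],[0,0,0]],[[0,0,0],[0,0,0]],[[0,0,0],[0,0,0]],[[0,0,0],[0,0,0]]]' 0
python3 -m pendant '[[[0,0,-20],[0,0,0]],[[0,0,-45],[0,0,0]],[[0,0,-70],[0,0,0]],[[0,0,-85],[0,0,0]],[[0,0,-85],[0,0,0]],[[0,0,-85],[0,0,0]]]'
python3 - <<'E'
from h import *
s=r.sense();p=s['tcp_pos'];print(p,s['ee_rot'],totool([.4578-p[0],.197-p[1],0])*1000)
c=cap('wrist','w7.png'); print('axis proj tip', proj(c,[*p[:2],p[2]-.051-.062]))
E
```

```text
time_s: 6.6
tcp_pos: [0.5032, 0.0345, 0.1174]
ee_rot: [[-0.998, 0.061, -0.0], [0.061, 0.998, -0.0], [0.0, -0.0, -1.0]]
wrist_force: [-0.1, -0.5, 0.9]
gripper_width: 0.451
gripper_force: 0.0
time_s: 7.0
tcp_pos: [0.5037, 0.0346, 0.1183]
ee_rot: [[-0.998, 0.061, 0.002], [0.061, 0.998, 0.001], [-0.002, 0.001, -1.0]]
wrist_force: [-0.3, 0.5, 4.6]
gripper_width: 0.263
gripper_force: 30.0
time_s: 7.6
tcp_pos: [0.5025, 0.0342, 0.2019]
ee_rot: [[-0.998, 0.062, -0.001], [0.062, 0.998, 0.0], [0.001, 0.0, -1.0]]
wrist_force: [-0.7, 0.4, -0.9]
gripper_width: 0.265
gripper_force: 30.0
[0.50245833 0.03417689 0.20186728] [[-9.98097951e-01  6.16456748e-02 -5.39240920e-04]
 [ 6.16455020e-02  9.98098052e-01  3.31388459e-04]
 [ 5.58643977e-04  2.97516364e-04 -9.99999800e-01]] [5.46106957e+01 1.59760437e+02 7.80392961e-02]
axis proj tip (np.float64(315.6958777351348), np.float64(274.8897206254496))
```

View pics/w7.png

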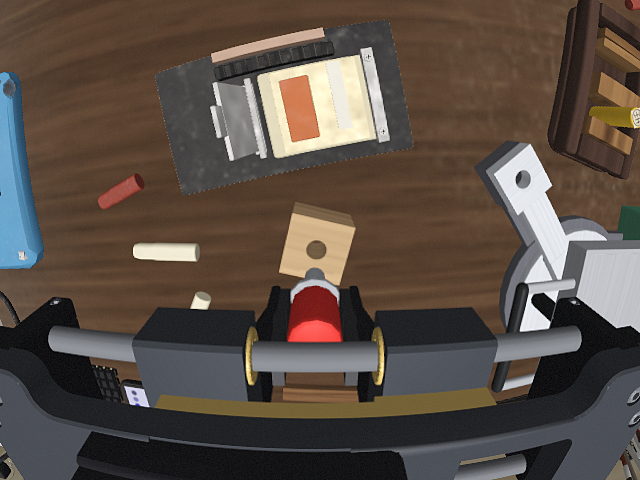

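The pin is held upright, its tip at about (316,272). The empty park hole (316,249) serves as a check on the camera, and the lug hole is at (522,180).

```bash
python3 - <<'E'
from h import *
c=cap('wrist'); print(hole(c,316,249,.04,thr=.75),hole(c,522,180,.04)); s=r.sense()['tcp_pos']; print(s)
E
python3 -m pendant '[[[14,40,0],[0,0,0]],[[28,80,0],[0,0,0]],[[42,120,0],[0,0,0]],[[54.5,150,0],[0,0,0]],[[54.5,160,0],[0,0,0]],[[54.5,160,0],[0,0,0]],[[54.5,160,0],[0,0,0]]]'
python3 - <<'E'
from h import *
s=r.sense();p=s['tcp_pos'];print(p,totool([.4578-p[0],.197-p[1],0])*1000)
c=cap('wrist','w8.png'); print('axis at z40', proj(c,[*p[:2],.04]),'tip',proj(c,[*p[:2],p[2]-.114]))
E
```

```text
((np.float64(316.4527687296417), np.float64(250.66775244299674)), np.int32(307), array([0.50333712, 0.03454647, 0.04      ])) ((np.float64(523.231884057971), np.float64(180.04347826086956)), np.int32(207), array([0.45703841, 0.19540078, 0.04      ]))
[0.50219068 0.03404312 0.2010382 ]
time_s: 8.4
tcp_pos: [0.4582, 0.1966, 0.2015]
ee_rot: [[-0.998, 0.062, -0.002], [0.062, 0.998, -0.001], [0.001, -0.001, -1.0]]
wrist_force: [0.1, -0.4, -1.3]
gripper_width: 0.266
gripper_force: 30.0
[0.4582296  0.19659478 0.2014732 ] [4.53717755e-01 3.78026507e-01 1.35979400e-04]
axis at z40 (np.float64(315.9413358377035), np.float64(249.0792338736229)) tip (np.float64(316.0359704056108), np.float64(274.4544390444784))
```

View pics/w8.png

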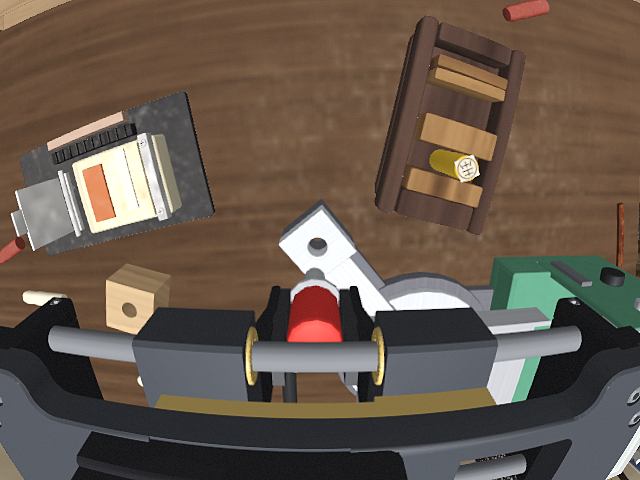

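Run:
```python
from h import *
c=cap('wrist'); b=hole(c,317,246,.04,thr=.55); s=r.sense();p=s['tcp_pos'];print(b,p,totool([b[2][0]-p[0],b[2][1]-p[1],0])*1000,s['ee_rot'][:,2])
```

```text
((np.float64(317.953125), np.float64(243.84375)), np.int32(192), array([0.45456326, 0.19795766, 0.04      ])) [0.45843423 0.1961438  0.20180765] [3.97720098e+00 1.56728994e+00 2.21216857e-03] [-9.50604787e-04 -8.09102456e-04 -9.99999221e-01]
```

Run:
```python
from h import *
c=cap('wrist','w9.png'); s=r.sense();p=s['tcp_pos']
for t in(.65,.75,.8,.85,.9):
    b=hole(c,317,246,.04,thr=t,w=16); print(t,b[:2],b[2].round(4),(totool([b[2][0]-p[0],b[2][1]-p[1],0])*1000).round(1))
cv2.imwrite('pics/w9c.png',cv2.resize(c['frame'][200:300,260:380,::-1],None,fx=5,fy=5,interpolation=cv2.INTER_CUBIC))
```

```text
0.65 ((np.float64(317.8840579710145), np.float64(245.65942028985506)), np.int32(276)) [0.4561 0.1977 0.04  ] [2.5 1.4 0. ]
0.75 ((np.float64(317.78333333333336), np.float64(245.88333333333333)), np.int32(300)) [0.4563 0.1976 0.04  ] [2.3 1.4 0. ]
0.8 ((np.float64(317.7722772277228), np.float64(245.8943894389439)), np.int32(303)) [0.4563 0.1976 0.04  ] [2.3 1.4 0. ]
0.85 ((np.float64(317.7032258064516), np.float64(245.9741935483871)), np.int32(310)) [0.4564 0.1976 0.04  ] [2.2 1.3 0. ]
0.9 ((np.float64(317.5875), np.float64(246.1125)), np.int32(320)) [0.4565 0.1975 0.04  ] [2.1 1.2 0. ]
```

View pics/w9c.png

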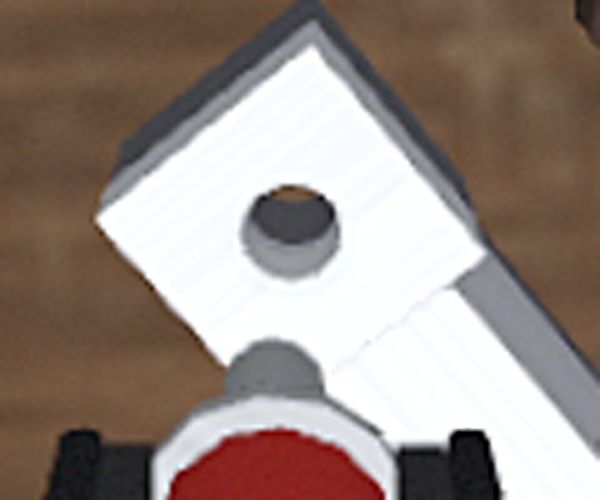

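The hole at (317.8,245.9) is up and to the right of the tool axis at (316,249), and the shaft sits 1 px left of the axis. I'll shift by (2.2, 1.8) mm and lower until the tip is just above the lug.

```bash
python3 -m pendant '[[[2.2,1.8,15],[0,0,0]],[[2.2,1.8,30],[0,0,0]],[[2.2,1.8,38],[0,0,0]],[[2.2,1.8,38],[0,0,0]],[[2.2,1.8,38],[0,0,0]]]'
python3 - <<'E'
from h import *
c=cap('wrist'); s=r.sense();p=s['tcp_pos'];print(p,s['wrist_force'],'axis z40',proj(c,[*p[:2],.04]))
cv2.imwrite('pics/w10c.png',cv2.resize(c['frame'][220:320,250:390,::-1],None,fx=5,fy=5,interpolation=cv2.INTER_CUBIC))
E
```

```text
time_s: 9.05
tcp_pos: [0.4567, 0.199, 0.1646]
ee_rot: [[-0.998, 0.062, 0.0], [0.062, 0.998, 0.0], [-0.0, 0.0, -1.0]]
wrist_force: [0.3, -0.7, 0.6]
gripper_width: 0.264
gripper_force: 30.0
[0.45675367 0.19925394 0.16485302] [-0.03400049  1.26919678  0.33271514] axis z40 (np.float64(316.13296220497443), np.float64(267.7140126144043))
```

View pics/w10c.png

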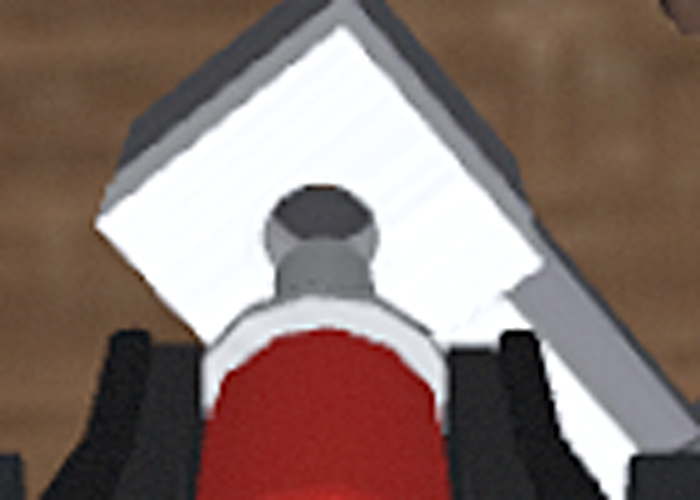

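The shaft is centred over the hole in both directions. I'll insert gently, watching the force. That was my 14th picture, so from here I check by numbers only.

```bash
python3 -m pendant '[[[0,0,6],[0,0,0]],[[0,0,12],[0,0,0]],[[0,0,18],[0,0,0]],[[0,0,22],[0,0,0]],[[0,0,22],[0,0,0]]]'
```

```text
time_s: 9.6
tcp_pos: [0.456, 0.1991, 0.1414]
ee_rot: [[-0.998, 0.061, -0.001], [0.061, 0.998, -0.001], [0.001, -0.001, -1.0]]
wrist_force: [-0.2, 0.4, 0.0]
gripper_width: 0.264
gripper_force: 30.0
```

```bash
python3 -m pendant '[[[0,0,6],[0,0,0]],[[0,0,12],[0,0,0]],[[0,0,18],[0,0,0]],[[0,0,23],[0,0,0]],[[0,0,25],[0,0,0]],[[0,0,25],[0,0,0]]]'
```

```text
time_s: 10.2
tcp_pos: [0.4563, 0.199, 0.1182]
ee_rot: [[-0.998, 0.06, -0.0], [0.06, 0.998, -0.001], [0.0, -0.001, -1.0]]
wrist_force: [-3.0, -3.0, 9.5]
gripper_width: 0.267
gripper_force: 30.0
```

```bash
python3 -m pendant '[[[0,0,0],[0,0,0]],[[0,0,0],[0,0,0]],[[0,0,0],[0,0,0]],[[0,0,-15],[0,0,0]],[[0,0,-40],[0,0,0]],[[0,0,-80],[0,0,0]],[[0,0,-110],[0,0,0]],[[-20,-35,-140],[0,0,0]],[[-45,-75,-170],[0,0,0]],[[-70,-115,-182],[0,0,0]]]' 0.5
python3 -m pendant '[[[-22,-40,0],[0,0,0]],[[-45,-80,0],[0,0,0]],[[-68,-116,0],[0,0,0]],[[-68,-116,0],[0,0,0]],[[-68,-116,0],[0,0,0]]]'
cat >> h.py <<'E'
def blanks(c,z=.015):
    f=c['frame']; hsv=cv2.cvtColor(f,cv2.COLOR_RGB2HSV); m=cv2.inRange(hsv,(15,15,170),(40,90,255)); out=[]
    m=cv2.morphologyEx(m,cv2.MORPH_OPEN,np.ones((3,3)))
    for k in cv2.findContours(m,0,2)[0]:
        if cv2.contourArea(k)<100: continue
        (x,y),(w,h),a=cv2.minAreaRect(k); q=cv2.boxPoints(((x,y),(w,h),a))
        W=np.array([onz(c,*p,z) for p in q]); e=[W[1]-W[0],W[2]-W[1]]; L=[np.linalg.norm(v) for v in e]; i=int(np.argmax(L))
        out.append((W.mean(0).round(4),round(np.degrees(np.arctan2(e[i][1],e[i][0]))%180,1),np.round(sorted(L),3),(round(x),round(y))))
    return out
E
python3 - <<'E'
from h import *
c=cap('wrist','w11.png'); s=r.sense();print(s['tcp_pos'],s['ee_rot'])
for b in blanks(c): print(b)
E
```

```text
time_s: 11.2
tcp_pos: [0.5181, 0.0836, 0.3008]
ee_rot: [[-0.998, 0.059, 0.005], [0.059, 0.998, 0.002], [-0.005, 0.002, -1.0]]
wrist_force: [1.3, 1.2, 0.7]
gripper_width: 0.496
gripper_force: 0.0
time_s: 11.7
tcp_pos: [0.5778, -0.0369, 0.297]
ee_rot: [[-0.998, 0.064, -0.002], [0.064, 0.998, 0.0], [0.002, -0.0, -1.0]]
wrist_force: [-0.1, -0.2, -0.3]
gripper_width: 0.497
gripper_force: 0.0
[ 0.57756462 -0.03599484  0.29732079] [[-9.98083654e-01  6.18673155e-02 -1.20643356e-03]
 [ 6.18672030e-02  9.98084381e-01  1.30447065e-04]
 [ 1.21219290e-03  5.55584136e-05 -9.99999264e-01]]
(array([1.2626, 0.7019, 0.015 ]), np.float64(43.1), array([0.126, 0.134]), (624, 471))
(array([0.5898, 0.0262, 0.015 ]), np.float64(121.4), array([0.015, 0.059]), (376, 219))
(array([ 0.577 , -0.0819,  0.015 ]), np.float64(151.0), array([0.014, 0.059]), (272, 213))
(array([ 0.5079, -0.0961,  0.015 ]), np.float64(84.6), array([0.013, 0.058]), (252, 148))
(array([0.5045, 0.0391, 0.015 ]), np.float64(162.2), array([0.049, 0.049]), (386, 137))
(array([0.3967, 0.0445, 0.015 ]), np.float64(99.5), array([0.067, 0.082]), (384, 34))
```

All three blanks have the right size (15 x 59 mm). I'll check the pin and the lamp clamp's position, and compute the moves to the first blank.

```bash
cat >> h.py <<'E'
def goto(x,y,z,yaw):
    """rows needed: tool shift in mm and turn about tool z so that tool y points at yaw deg (world)"""
    s=r.sense();p=s['tcp_pos'];R=np.array(s['ee_rot']);cur=np.degrees(np.arctan2(R[1,1],R[0,1]));d=(yaw-cur+180)%360-180
    print('at',p.round(4),'yaw',round(cur,1),'j6',round(s['joints'][5],1),'shift',(totool([x-p[0],y-p[1],z-p[2]])*1000).round(1),'turnz',round(-np.radians(d),3))
E
python3 - <<'E'
from h import *
c=cap('scene','s1.png'); print('pin top px',proj(c,[.4565,.198,.08]))
f=c['frame'].astype(int); m=((f[...,0]-np.maximum(f[...,1],f[...,2])>90)).astype(np.uint8)
n,l,st,ce=cv2.connectedComponentsWithStats(m)
for i in range(1,n):
    if st[i,4]>40: print('red',st[i],ce[i].round(1))
for b in blanks(c): print(b)
R=np.array([[0,-1,0],[-1,0,0],[0,0,-1.]])
w=cap('wrist'); w['o']=np.array([.6238,-.0851,.3828]); r0=np.array([[-.002,.3047,-.9525]])
# wrist0 pose: rotate current camera by yaw difference
s=r.sense();T=np.array(s['ee_rot']); T0=np.array([[0,-1,0],[-1,0,0],[0,0,-1.]]); w['R']=w['R']@T@T0.T
for px in[(190,88),(195,95),(90,115)]:
    d=ray(w,*px); print('clamp',px,w['o']+d*(.12-w['o'][2])/d[2], w['o']+d*(.16-w['o'][2])/d[2])
goto(.5898,.0262,.16,211.4)
E
```

```text
pin top px (np.float64(256.481370020191), np.float64(245.9288336140749))
red [ 514  125   39   50 1207] [532.9 150.5]
red [381 188   9  22  78] [385.6 196.7]
red [342 218  13   8  58] [347.7 221.3]
red [251 243  11  18 154] [256.7 251.3]
red [144 249  13   9  50] [149.9 252.7]
red [259 310  18  14  76] [266.  317.8]
red [326 366  21  15 121] [336.1 372.8]
(array([ 0.0427, -0.0278,  0.015 ]), np.float64(37.0), array([0.03 , 0.039]), (75, 436))
(array([-0.0015,  0.1364,  0.015 ]), np.float64(159.9), array([0.016, 0.062]), (33, 373))
(array([ 0.7075, -0.2595,  0.015 ]), np.float64(149.1), array([0.077, 0.078]), (495, 363))
(array([ 0.9238, -0.3597,  0.015 ]), np.float64(91.6), array([0.015, 0.06 ]), (619, 352))
(array([0.4066, 0.0676, 0.015 ]), np.float64(96.5), array([0.071, 0.083]), (264, 313))
(array([ 1.1557, -0.0326,  0.015 ]), np.float64(86.9), array([0.064, 0.392]), (557, 234))
(array([1.327 , 0.1043, 0.015 ]), np.float64(89.3), array([0.058, 0.237]), (550, 191))
(array([1.9849, 0.4456, 0.015 ]), np.float64(68.4), array([0.545, 0.772]), (590, 118))
(array([1.9733, 0.7623, 0.015 ]), np.float64(34.9), array([0.046, 0.344]), (517, 91))
(array([1.9726, 0.9596, 0.015 ]), np.float64(39.4), array([0.265, 0.344]), (484, 80))
(array([1.1476, 1.5667, 0.015 ]), np.float64(89.3), array([0.063, 0.48 ]), (270, 72))
(array([1.2428, 1.5528, 0.015 ]), np.float64(91.1), array([0.079, 0.483]), (289, 70))
(array([1.212, 2.202, 0.015]), np.float64(91.1), array([0.167, 0.856]), (234, 44))
(array([1.3931, 2.2659, 0.015 ]), np.float64(89.1), array([0.282, 1.972]), (270, 45))
clamp (190, 88) [ 0.71326903 -0.11755456  0.12      ] [ 0.69965122 -0.11261475  0.16      ]
clamp (195, 95) [ 0.70949956 -0.11203085  0.12      ] [ 0.69645548 -0.10793178  0.16      ]
clamp (90, 115) [ 0.80081782 -0.10680953  0.12      ] [ 0.77387447 -0.10350519  0.16      ]
at [ 0.5774 -0.0351  0.2979] yaw 86.6 j6 -106.0 shift [ -8.7  61.9 137.9] turnz -2.179
```

The pin top matches fully home. The clamp sits at about (0.70,-0.11), so the blank near it gets taken first, with the camera side away from the clamp.

```bash
python3 -m pendant '[[[-1,-15,20],[0,0,0.12]],[[-2,-30,50],[0,0,0.25]],[[-2.5,-46.7,80],[0,0,0.37]],[[-2.5,-46.7,120],[0,0,0.447]],[[-2.5,-46.7,150],[0,0,0.447]],[[-2.5,-46.7,180],[0,0,0.447]],[[-2.5,-46.7,180],[0,0,0.447]],[[-2.5,-46.7,180],[0,0,0.447]]]' 0.4
python3 - <<'E'
from h import *
goto(.577,-.0819,.0725,61)
c=cap('wrist','w12.png')
for b in blanks(c): print(b)
E
```

```text
time_s: 12.65
tcp_pos: [0.5778, -0.0818, 0.1186]
ee_rot: [[-0.875, 0.485, 0.0], [0.485, 0.875, -0.0], [-0.0, -0.0, -1.0]]
wrist_force: [0.6, -0.1, 0.9]
gripper_width: 0.401
gripper_force: 0.0
at [ 0.5778 -0.0818  0.1186] yaw 61.0 j6 -126.9 shift [ 0.6 -0.4 46.1] turnz 0.0
(array([ 0.5703, -0.0716,  0.015 ]), np.float64(151.7), array([0.003, 0.039]), (326, 260))
(array([ 0.5707, -0.0851,  0.015 ]), np.float64(150.6), array([0.003, 0.053]), (306, 271))
(array([ 0.516 , -0.0808,  0.015 ]), np.float64(85.4), array([0.002, 0.027]), (262, 186))
(array([0.5852, 0.0226, 0.015 ]), np.float64(121.6), array([0.005, 0.057]), (481, 207))
(array([ 0.5027, -0.0936,  0.015 ]), np.float64(85.8), array([0.003, 0.057]), (231, 176))
(array([0.5038, 0.0458, 0.015 ]), np.float64(161.1), array([0.055, 0.058]), (455, 61))
```

```bash
sed -i 's/(15,15,170),(40,90,255)/(12,8,130),(45,110,255)/' h.py
python3 -m pendant '[[[0.6,-0.4,16],[0,0,0]],[[0.6,-0.4,32],[0,0,0]],[[0.6,-0.4,46],[0,0,0]],[[0.6,-0.4,46],[0,0,0]]]' 
python3 -m pendant '[[[0,0,0],[0,0,0]],[[0,0,0],[0,0,0]],[[0,0,0],[0,0,0]],[[0,0,0],[0,0,0]]]' 0
python3 -m pendant '[[[0,0,-30],[0,0,0]],[[0,0,-70],[0,0,0]],[[0,0,-110],[0,0,0]],[[0,0,-150],[0,0,0]],[[0,0,-150],[0,0,0]]]'
python3 - <<'E'
from h import *
A=np.array([.5724,.2811]);h=np.radians(86.4);mx=np.array([np.cos(h),np.sin(h)]);my=np.array([-mx[1],mx[0]])
for y in(.036,.002,-.032): p=A+my*y; print(p); goto(*p,.2,176.4)
E
```

```text
time_s: 13.1
tcp_pos: [0.5768, -0.0824, 0.0725]
ee_rot: [[-0.874, 0.486, 0.0], [0.486, 0.874, 0.0], [-0.0, 0.0, -1.0]]
wrist_force: [-1.0, -0.7, 0.3]
gripper_width: 0.396
gripper_force: 0.0
time_s: 13.5
tcp_pos: [0.5772, -0.0827, 0.0728]
ee_rot: [[-0.874, 0.487, 0.002], [0.487, 0.874, 0.0], [-0.001, 0.001, -1.0]]
wrist_force: [0.2, 1.1, 4.1]
gripper_width: 0.123
gripper_force: 30.4
time_s: 14.0
tcp_pos: [0.5797, -0.0828, 0.229]
ee_rot: [[-0.874, 0.486, 0.014], [0.486, 0.874, -0.0], [-0.012, 0.007, -1.0]]
wrist_force: [0.7, -0.1, -0.1]
gripper_width: 0.125
gripper_force: 30.0
[0.53647104 0.28336046]
at [ 0.5797 -0.0828  0.229 ] yaw 61.0 j6 -126.9 shift [215.9 298.9  28.3] turnz -2.015
[0.57040395 0.28122558]
at [ 0.5797 -0.0828  0.229 ] yaw 61.0 j6 -126.9 shift [185.2 313.6  28.8] turnz -2.015
[0.60433686 0.2790907 ]
at [ 0.5797 -0.0828  0.229 ] yaw 61.0 j6 -126.9 shift [154.5 328.2  29.3] turnz -2.015
```

```bash
python3 -m pendant '[[[11,23,0],[0,0,-0.144]],[[22,47,0],[0,0,-0.288]],[[33,70,0],[0,0,-0.432]],[[44,94,0],[0,0,-0.576]],[[55,117,0],[0,0,-0.72]],[[66,141,0],[0,0,-0.864]],[[77,164,0],[0,0,-1.008]],[[88,188,0],[0,0,-1.152]],[[99,211,0],[0,0,-1.296]],[[110,234,0],[0,0,-1.44]]]'
python3 - <<'E'
from h import *
goto(.6043,.2791,.2,176.4)
E
```

```text
time_s: 15.0
tcp_pos: [0.5941, 0.1762, 0.2213]
ee_rot: [[-0.592, -0.806, -0.001], [-0.806, 0.592, -0.0], [0.001, 0.001, -1.0]]
wrist_force: [0.2, 0.4, -0.3]
gripper_width: 0.125
gripper_force: 30.0
at [0.5941 0.1762 0.2213] yaw 143.7 j6 -67.7 shift [-89.   52.7  21.3] turnz -0.57
```

```bash
python3 -m pendant '[[[-22,13,0],[0,0,-0.14]],[[-45,26,0],[0,0,-0.285]],[[-67,40,0],[0,0,-0.43]],[[-89,53,0],[0,0,-0.57]],[[-89,53,21],[0,0,-0.57]],[[-89,53,45],[0,0,-0.57]],[[-89,53,60],[0,0,-0.57]],[[-89,53,60],[0,0,-0.57]],[[-89,53,60],[0,0,-0.57]]]'
python3 - <<'E'
from h import *
goto(.6043,.2791,.149,176.4)
E
```

```text
time_s: 15.9
tcp_pos: [0.6051, 0.2782, 0.1619]
ee_rot: [[-0.069, -0.998, -0.0], [-0.998, 0.069, -0.001], [0.001, 0.0, -1.0]]
wrist_force: [0.2, 0.2, 0.3]
gripper_width: 0.124
gripper_force: 30.0
at [0.6051 0.2782 0.1619] yaw 176.1 j6 -42.5 shift [-0.9  0.9 12.9] turnz -0.006
```

```bash
python3 -m pendant '[[[0,0,7],[0,0,0]],[[0,0,13.5],[0,0,0]],[[0,0,13.5],[0,0,0]]]'
python3 -m pendant '[[[0,0,0],[0,0,0]],[[0,0,0],[0,0,0]],[[0,0,0],[0,0,0]],[[0,0,-30],[0,0,0]],[[0,0,-60],[0,0,0]],[[0,0,-75],[0,0,0]],[[0,0,-75],[0,0,0]]]' 0.23
python3 - <<'E'
from h import *
goto(.59,.0262,.14,211.4)
c=cap('wrist','w13.png')
for b in blanks(c): 
    if .01<b[2][0]<.025 : print(b)
for b in blanks(c,.09): 
    if .005<b[2][0]<.025 : print('tray',b)
E
```

```text
time_s: 16.2
tcp_pos: [0.605, 0.2782, 0.1482]
ee_rot: [[-0.069, -0.998, -0.0], [-0.998, 0.069, 0.0], [-0.0, 0.0, -1.0]]
wrist_force: [-0.6, 0.5, 0.2]
gripper_width: 0.129
gripper_force: 30.0
time_s: 16.9
tcp_pos: [0.6061, 0.2789, 0.2268]
ee_rot: [[-0.069, -0.998, 0.005], [-0.998, 0.069, 0.003], [-0.004, -0.005, -1.0]]
wrist_force: [0.9, 0.3, -0.5]
gripper_width: 0.224
gripper_force: 0.0
at [0.6061 0.2789 0.2268] yaw 176.1 j6 -42.5 shift [253.5  -0.8  85.9] turnz -0.617
(array([0.3577, 0.3189, 0.015 ]), np.float64(108.2), array([0.018, 0.021]), (561, 252))
(array([0.6048, 0.3031, 0.015 ]), np.float64(85.7), array([0.018, 0.08 ]), (318, 254))
(array([0.7413, 0.2058, 0.015 ]), np.float64(0.5), array([0.014, 0.039]), (153, 159))
tray (array([0.4174, 0.2879, 0.09  ]), np.float64(108.2), array([0.014, 0.016]), (561, 252))
tray (array([0.6033, 0.276 , 0.09  ]), np.float64(85.7), array([0.014, 0.061]), (318, 254))
tray (array([0.706 , 0.2028, 0.09  ]), np.float64(0.5), array([0.011, 0.029]), (153, 159))
```

```bash
python3 -m pendant '[[[36,0,0],[0,0,-0.09]],[[72,0,0],[0,0,-0.18]],[[108,0,0],[0,0,-0.27]],[[145,0,0],[0,0,-0.36]],[[181,0,0],[0,0,-0.45]],[[217,-1,5],[0,0,-0.54]],[[253.5,-1,15],[0,0,-0.617]],[[253.5,-1,27],[0,0,-0.617]],[[253.5,-1,27],[0,0,-0.617]],[[253.5,-1,27],[0,0,-0.617]]]' 0.4
python3 - <<'E'
from h import *
c=cap('wrist','w14.png')
for b in blanks(c): 
    if .008<b[2][0]<.025 and .045<b[2][1]<.075: print(b)
goto(.59,.0262,.0725,211.4)
E
```

```text
time_s: 17.95
tcp_pos: [0.5884, 0.0258, 0.1955]
ee_rot: [[0.521, -0.853, -0.002], [-0.853, -0.521, -0.001], [-0.0, 0.002, -1.0]]
wrist_force: [0.2, 0.1, 0.6]
gripper_width: 0.399
gripper_force: 0.0
(array([0.5932, 0.0251, 0.015 ]), np.float64(121.5), array([0.014, 0.06 ]), (308, 234))
(array([ 0.5133, -0.0953,  0.015 ]), np.float64(85.7), array([0.014, 0.057]), (475, 161))
at [0.5888 0.0262 0.1962] yaw -148.5 j6 13.2 shift [  0.7  -1.1 123.7] turnz 0.001
```

```bash
python3 -m pendant '[[[1,-1,30],[0,0,0]],[[2,-2.2,60],[0,0,0]],[[2,-2.2,90],[0,0,0]],[[2,-2.2,110],[0,0,0]],[[2,-2.2,123.5],[0,0,0]],[[2,-2.2,123.5],[0,0,0]]]'
python3 -m pendant '[[[0,0,0],[0,0,0]],[[0,0,0],[0,0,0]],[[0,0,0],[0,0,0]],[[0,0,0],[0,0,0]]]' 0
python3 -m pendant '[[[0,0,-30],[0,0,0]],[[0,0,-70],[0,0,0]],[[0,0,-110],[0,0,0]],[[0,0,-150],[0,0,0]],[[0,0,-150],[0,0,0]]]'
python3 - <<'E'
from h import *
goto(.5704,.2812,.2,176.4)
E
```

```text
time_s: 18.6
tcp_pos: [0.5916, 0.0256, 0.0721]
ee_rot: [[0.522, -0.853, -0.001], [-0.853, -0.522, -0.001], [-0.0, 0.001, -1.0]]
wrist_force: [-0.3, 0.1, -0.1]
gripper_width: 0.4
gripper_force: 0.0
time_s: 19.0
tcp_pos: [0.5919, 0.0248, 0.0738]
ee_rot: [[0.521, -0.854, 0.002], [-0.854, -0.521, 0.001], [0.0, -0.002, -1.0]]
wrist_force: [0.7, -0.1, 2.2]
gripper_width: 0.127
gripper_force: 30.5
time_s: 19.5
tcp_pos: [0.5944, 0.0251, 0.2302]
ee_rot: [[0.522, -0.853, 0.014], [-0.853, -0.522, 0.002], [0.005, -0.013, -1.0]]
wrist_force: [1.1, 1.3, 0.3]
gripper_width: 0.123
gripper_force: 30.0
at [0.5944 0.0251 0.2302] yaw -148.5 j6 13.3 shift [-231.1 -112.8   30.5] turnz 0.612
```

```bash
python3 -m pendant '[[[-33,-16,0],[0,0,0.09]],[[-66,-33,0],[0,0,0.18]],[[-99,-49,0],[0,0,0.27]],[[-132,-66,0],[0,0,0.36]],[[-165,-82,0],[0,0,0.45]],[[-198,-98,0],[0,0,0.54]],[[-230,-115,0],[0,0,0.612]],[[-230,-115,30],[0,0,0.612]],[[-230,-115,60],[0,0,0.612]],[[-230,-115,60],[0,0,0.612]]]'
python3 - <<'E'
from h import *
goto(.5704,.2812,.1485,176.4)
E
```

```text
time_s: 20.5
tcp_pos: [0.5671, 0.2796, 0.1581]
ee_rot: [[-0.065, -0.998, -0.009], [-0.998, 0.065, -0.005], [0.006, 0.008, -1.0]]
wrist_force: [-0.6, -0.6, -0.5]
gripper_width: 0.123
gripper_force: 30.0
at [0.5671 0.2796 0.1581] yaw 176.3 j6 -44.5 shift [-1.8 -3.2  9.6] turnz -0.002
```

```bash
python3 -m pendant '[[[0,0,0],[0,0,0]],[[0,0,7],[0,0,0]],[[0,0,14],[0,0,0]],[[0,0,14],[0,0,0]]]'
python3 -m pendant '[[[0,0,0],[0,0,0]],[[0,0,0],[0,0,0]],[[0,0,0],[0,0,0]],[[0,0,-30],[0,0,0]],[[0,0,-60],[0,0,0]],[[0,0,-75],[0,0,0]],[[0,0,-75],[0,0,0]],[[0,0,-75],[0,0,0]]]' 0.23
python3 - <<'E'
from h import *
goto(.5133,-.0953,.195,174.8)
c=cap('wrist','w15.png')
for b in blanks(c,.09): 
    if .005<b[2][0]<.025 : print('tray',b)
E
```

```text
time_s: 20.9
tcp_pos: [0.5699, 0.2808, 0.1491]
ee_rot: [[-0.064, -0.998, 0.0], [-0.998, 0.064, 0.0], [-0.0, -0.0, -1.0]]
wrist_force: [0.8, -0.2, 0.1]
gripper_width: 0.128
gripper_force: 30.0
time_s: 21.7
tcp_pos: [0.5694, 0.2808, 0.2235]
ee_rot: [[-0.064, -0.998, -0.001], [-0.998, 0.064, 0.0], [-0.0, 0.001, -1.0]]
wrist_force: [-0.7, -0.1, -2.0]
gripper_width: 0.231
gripper_force: 0.0
at [0.5694 0.2808 0.2235] yaw 176.3 j6 -44.5 shift [378.9  31.8  28.5] turnz 0.026
tray (array([0.4144, 0.2879, 0.09  ]), np.float64(105.7), array([0.013, 0.016]), (527, 256))
tray (array([0.5689, 0.28  , 0.09  ]), np.float64(86.8), array([0.013, 0.061]), (314, 259))
tray (array([0.6027, 0.2758, 0.09  ]), np.float64(86.2), array([0.014, 0.061]), (261, 256))
tray (array([0.6971, 0.2033, 0.09  ]), np.float64(0.2), array([0.011, 0.029]), (114, 163))
```

Two blanks are in the tray. Now the third.

```bash
python3 -m pendant '[[[42,4,0],[0,0,0.026]],[[84,7,0],[0,0,0.026]],[[126,11,0],[0,0,0.026]],[[168,14,0],[0,0,0.026]],[[210,18,0],[0,0,0.026]],[[252,21,0],[0,0,0.026]],[[295,25,0],[0,0,0.026]],[[337,28,10],[0,0,0.026]],[[379,32,28],[0,0,0.026]],[[379,32,28],[0,0,0.026]]]' 0.4
python3 -m pendant '[[[0,0,0],[0,0,0]],[[0,0,0],[0,0,0]]]'
python3 - <<'E'
from h import *
c=cap('wrist','w16.png')
for b in blanks(c): 
    if .008<b[2][0]<.025 and .045<b[2][1]<.075: print(b)
goto(.5115,-.0957,.0725,174.8)
E
```

```text
time_s: 22.75
tcp_pos: [0.51, -0.0989, 0.1921]
ee_rot: [[-0.096, -0.995, -0.009], [-0.995, 0.096, -0.0], [0.001, 0.009, -1.0]]
wrist_force: [0.5, 0.1, -0.6]
gripper_width: 0.405
gripper_force: 0.0
time_s: 22.95
tcp_pos: [0.5138, -0.0948, 0.1956]
ee_rot: [[-0.089, -0.996, -0.001], [-0.996, 0.089, -0.0], [0.0, 0.0, -1.0]]
wrist_force: [0.1, -0.7, 0.2]
gripper_width: 0.398
gripper_force: 0.0
at [ 0.514  -0.0944  0.1959] yaw 174.9 j6 -12.5 shift [  1.5   2.4 123.4] turnz 0.002
```

Run:
```python
from h import *
c=cap('wrist','w17.png')
for b in blanks(c): print(b)
c=cap('scene','s2.png')
for b in blanks(c): 
    if b[3][1]>250 and 300<b[3][0]<450: print('scene',b)
```

```text
(array([1.0747, 0.2609, 0.015 ]), np.float64(52.7), array([0.077, 0.139]), (11, 462))
(array([-0.0326,  0.382 ,  0.015 ]), np.float64(143.0), array([0.13 , 0.152]), (633, 460))
(array([0.5053, 0.0519, 0.015 ]), np.float64(173.9), array([0.039, 0.054]), (336, 388))
(array([0.7435, 0.0417, 0.015 ]), np.float64(85.2), array([0.037, 0.07 ]), (109, 380))
(array([ 0.3532, -0.0186,  0.015 ]), np.float64(100.3), array([0.009, 0.03 ]), (498, 305))
(array([ 0.4949, -0.0531,  0.015 ]), np.float64(86.7), array([0.007, 0.02 ]), (342, 287))
(array([ 0.5789, -0.0538,  0.015 ]), np.float64(85.0), array([0.014, 0.045]), (239, 293))
(array([ 0.2533, -0.03  ,  0.015 ]), np.float64(88.6), array([0.016, 0.038]), (583, 280))
(array([ 0.3043, -0.0467,  0.015 ]), np.float64(87.4), array([0.016, 0.035]), (546, 270))
(array([ 0.5767, -0.0842,  0.015 ]), np.float64(118.4), array([0.01 , 0.017]), (236, 259))
(array([ 0.5323, -0.0919,  0.015 ]), np.float64(84.1), array([0.012, 0.017]), (290, 246))
(array([ 0.494 , -0.0926,  0.015 ]), np.float64(95.8), array([0.008, 0.028]), (339, 240))
(array([ 0.5558, -0.1011, 
[... 807 characters left out ...]
4,  0.015 ]), np.float64(91.3), array([0.009, 0.085]), (354, 105))
(array([ 0.4367, -0.1939,  0.015 ]), np.float64(90.5), array([0.023, 0.089]), (405, 103))
(array([ 0.4574, -0.2027,  0.015 ]), np.float64(90.9), array([0.008, 0.069]), (377, 92))
(array([ 0.3858, -0.1654,  0.015 ]), np.float64(95.8), array([0.056, 0.157]), (466, 137))
(array([ 0.5023, -0.2013,  0.015 ]), np.float64(92.3), array([0.028, 0.113]), (316, 99))
(array([ 0.2565, -0.2118,  0.015 ]), np.float64(85.5), array([0.162, 0.193]), (580, 93))
(array([ 0.6851, -0.1689,  0.015 ]), np.float64(162.8), array([0.264, 0.294]), (146, 166))
scene (array([ 0.5055, -0.099 ,  0.015 ]), np.float64(84.8), array([0.018, 0.067]), (352, 348))
```

```bash
sed -i 's/(12,8,130),(45,110,255)/(12,8,185),(45,110,255)/' h.py
python3 - <<'E'
from h import *
c=cap('wrist')
for b in blanks(c): 
    if .3<b[0][0]<.7 and b[0][1]<0: print(b)
x,y=map(int,proj(c,[.5115,-.0957,.015])); print(x,y,c['frame'][y,x-40:x+41:8].tolist())
E
```

```text
(array([ 0.3531, -0.0184,  0.015 ]), np.float64(97.7), array([0.007, 0.028]), (498, 305))
316 238 [[126, 97, 75], [135, 104, 77], [131, 102, 77], [131, 101, 75], [124, 95, 71], [255, 255, 255], [255, 255, 255], [130, 98, 73], [138, 105, 82], [124, 94, 70], [125, 95, 70]]
```

```bash
python3 - <<'E'
from h import *
import re
s=open('h.py').read(); s=re.sub(r"m=cv2.inRange\(hsv.*?\); out","m=cv2.inRange(f,(185,180,150),(255,255,255)); out",s); open('h.py','w').write(s)
E
python3 - <<'E'
from h import *
c=cap('wrist')
for b in blanks(c): 
    if .3<b[0][0]<.7 and b[0][1]<0: print(b)
goto(.5115,-.0957,.0725,174.8)
E
```

```text
(array([ 0.353 , -0.0184,  0.015 ]), np.float64(97.7), array([0.007, 0.028]), (498, 305))
(array([ 0.5086, -0.0975,  0.015 ]), np.float64(85.6), array([0.013, 0.06 ]), (320, 234))
(array([ 0.6949, -0.1253,  0.015 ]), np.float64(84.7), array([0.063, 0.122]), (103, 221))
(array([ 0.4988, -0.2593,  0.015 ]), np.float64(84.8), array([0.009, 0.01 ]), (314, 21))
at [ 0.5139 -0.0943  0.1962] yaw 174.9 j6 -12.5 shift [  1.6   2.4 123.7] turnz 0.002
```

```bash
python3 -m pendant '[[[1,1,30],[0,0,0]],[[3,4.2,60],[0,0,0]],[[3,4.2,90],[0,0,0]],[[3,4.2,110],[0,0,0]],[[3,4.2,123.5],[0,0,0]],[[3,4.2,123.5],[0,0,0]]]'
python3 -m pendant '[[[0,0,0],[0,0,0]],[[0,0,0],[0,0,0]],[[0,0,0],[0,0,0]],[[0,0,0],[0,0,0]]]' 0
python3 -m pendant '[[[0,0,-30],[0,0,0]],[[0,0,-70],[0,0,0]],[[0,0,-110],[0,0,0]],[[0,0,-150],[0,0,0]],[[0,0,-150],[0,0,0]],[[0,0,-150],[0,0,0]]]'
python3 - <<'E'
from h import *
goto(.5360,.2834,.2,176.4)
E
```

```text
time_s: 23.8
tcp_pos: [0.5091, -0.0973, 0.0715]
ee_rot: [[-0.089, -0.996, -0.002], [-0.996, 0.089, -0.0], [0.001, 0.002, -1.0]]
wrist_force: [0.6, 0.6, -0.4]
gripper_width: 0.398
gripper_force: 0.0
time_s: 24.2
tcp_pos: [0.5094, -0.0977, 0.0729]
ee_rot: [[-0.09, -0.996, 0.001], [-0.996, 0.09, 0.0], [-0.0, -0.001, -1.0]]
wrist_force: [-0.3, 0.6, 1.5]
gripper_width: 0.125
gripper_force: 30.4
time_s: 24.8
tcp_pos: [0.5091, -0.0977, 0.2235]
ee_rot: [[-0.09, -0.996, 0.003], [-0.996, 0.09, 0.001], [-0.001, -0.003, -1.0]]
wrist_force: [-0.9, -0.4, -0.1]
gripper_width: 0.128
gripper_force: 30.0
at [ 0.5091 -0.0977  0.2235] yaw 174.8 j6 -12.2 shift [-382.     7.7   23.9] turnz -0.028
```

```bash
python3 -m pendant '[[[-42,1,0],[0,0,-0.028]],[[-84,2,0],[0,0,-0.028]],[[-126,3,0],[0,0,-0.028]],[[-168,4,0],[0,0,-0.028]],[[-210,5,0],[0,0,-0.028]],[[-252,6,0],[0,0,-0.028]],[[-295,7,0],[0,0,-0.028]],[[-340,7.7,0],[0,0,-0.028]],[[-382,7.7,0],[0,0,-0.028]],[[-382,7.7,0],[0,0,-0.028]]]'
python3 -m pendant '[[[0,0,30],[0,0,0]],[[0,0,60],[0,0,0]],[[0,0,60],[0,0,0]],[[0,0,68],[0,0,0]],[[0,0,74.5],[0,0,0]],[[0,0,74.5],[0,0,0]],[[0,0,74.5],[0,0,0]]]'
```

```text
time_s: 25.8
tcp_pos: [0.5355, 0.2874, 0.2199]
ee_rot: [[-0.057, -0.998, -0.002], [-0.998, 0.057, -0.001], [0.001, 0.002, -1.0]]
wrist_force: [0.4, -0.3, -0.2]
gripper_width: 0.124
gripper_force: 30.0
time_s: 26.5
tcp_pos: [0.5361, 0.2834, 0.1488]
ee_rot: [[-0.062, -0.998, 0.001], [-0.998, 0.062, 0.001], [-0.001, -0.001, -1.0]]
wrist_force: [0.6, 0.4, -0.4]
gripper_width: 0.129
gripper_force: 30.0
```

```bash
python3 -m pendant '[[[0,0,0],[0,0,0]],[[0,0,0],[0,0,0]],[[0,0,0],[0,0,0]],[[0,0,-30],[0,0,0]],[[0,0,-60],[0,0,0]],[[0,0,-90],[0,0,0]],[[0,0,-110],[0,0,0]],[[0,0,-110],[0,0,0]]]' 0.23
python3 - <<'E'
from h import *
goto(.5655,.1722,.22,86.4)
c=cap('wrist','w18.png')
for b in blanks(c,.09): 
    if .008<b[2][0]<.025 and .04<b[2][1]<.08: print('tray',b)
for b in blanks(c): 
    if .008<b[2][0]<.025 and .045<b[2][1]<.075: print('desk',b)
c=cap('scene','s3.png'); 
for b in blanks(c): 
    if .008<b[2][0]<.025 and .045<b[2][1]<.075: print('scene',b)
E
```

```text
time_s: 27.3
tcp_pos: [0.537, 0.2842, 0.2619]
ee_rot: [[-0.061, -0.998, 0.006], [-0.998, 0.061, 0.005], [-0.005, -0.006, -1.0]]
wrist_force: [-0.3, -0.5, -0.2]
gripper_width: 0.229
gripper_force: 0.0
at [0.537  0.2842 0.2619] yaw 176.5 j6 -46.7 shift [110.2 -35.   41.6] turnz 1.572
tray (array([0.7023, 0.1661, 0.09  ]), np.float64(1.5), array([0.012, 0.042]), (96, 112))
desk (array([0.5689, 0.2209, 0.015 ]), np.float64(176.8), array([0.01 , 0.062]), (276, 153))
desk (array([0.7514, 0.1568, 0.015 ]), np.float64(1.5), array([0.016, 0.055]), (96, 112))
desk (array([0.5246, 0.2001, 0.015 ]), np.float64(86.7), array([0.009, 0.058]), (323, 127))
scene (array([ 0.7893, -0.3753,  0.015 ]), np.float64(7.1), array([0.014, 0.05 ]), (581, 389))
scene (array([ 0.924 , -0.3597,  0.015 ]), np.float64(90.7), array([0.013, 0.06 ]), (620, 352))
```

```bash
python3 -m pendant '[[[0,0,0],[0,0,0]]]'
python3 - <<'E'
from h import *
c=cap('wrist','w19.png'); f=c['frame'].astype(int)
for x in(.6043,.5704,.536): 
    u,v=map(int,proj(c,[x,.281,.09])); print(u,v,f[v,u-24:u+25:6].tolist())
for th in(15,25):
  m=((f[...,0]-f[...,2]>th)&(f[...,0]>190)&(f[...,1]>170)).astype(np.uint8)
  for k in cv2.findContours(m,0,2)[0]:
    if cv2.contourArea(k)>250:
        (x,y),wh,a=cv2.minAreaRect(k); print(th,(round(x),round(y)),np.round(wh),onz(c,x,y,.09).round(3))
E
```

```text
time_s: 27.5
tcp_pos: [0.5352, 0.2829, 0.2565]
ee_rot: [[-0.062, -0.998, -0.002], [-0.998, 0.062, -0.001], [0.002, 0.002, -1.0]]
wrist_force: [-0.4, -0.2, -0.8]
gripper_width: 0.232
gripper_force: 0.0
220 249 [[210, 212, 218], [210, 212, 217], [210, 213, 218], [231, 225, 207], [255, 251, 229], [255, 252, 231], [158, 151, 127], [211, 213, 219], [210, 212, 218]]
264 247 [[211, 214, 219], [210, 212, 217], [210, 213, 218], [187, 188, 193], [255, 251, 229], [255, 253, 232], [218, 210, 188], [211, 214, 219], [211, 214, 219]]
311 244 [[212, 215, 220], [213, 215, 220], [212, 214, 220], [255, 255, 231], [255, 253, 232], [255, 252, 231], [170, 171, 172], [213, 216, 221], [213, 215, 220]]
15 (313, 246) [77. 18.] [0.535 0.283 0.09 ]
15 (268, 245) [77. 18.] [0.568 0.28  0.09 ]
15 (222, 244) [75. 18.] [0.602 0.276 0.09 ]
15 (97, 164) [14. 43.] [0.698 0.205 0.09 ]
15 (93, 140) [16. 44.] [0.7   0.186 0.09 ]
15 (86, 92) [15. 44.] [0.702 0.146 0.09 ]
25 (313, 246) [76. 18.] [0.535 0.282 0.09 ]
25 (268, 245) [74. 18.] [0.568 0.28  0.09 ]
25 (222, 243) [74. 17.] [0.602 0.276 0.09 ]
25 (97, 164) [14. 43.] [0.698 0.205 0.09 ]
25 (93, 140) [16. 44.] [0.7   0.186 0.09 ]
25 (86, 92) [15. 44.] [0.702 0.146 0.09 ]
```

All three blanks lie in the tray. Back to the handle.

```bash
python3 -m pendant '[[[11,-4,0],[0,0,0.148]],[[22,-7,0],[0,0,0.296]],[[33,-11,0],[0,0,0.444]],[[44,-15,0],[0,0,0.592]],[[55,-19,0],[0,0,0.74]],[[66,-22,0],[0,0,0.888]],[[77,-26,0],[0,0,1.036]],[[88,-30,0],[0,0,1.184]],[[99,-34,0],[0,0,1.332]],[[108.6,-37,0],[0,0,1.48]]]' 0.4
python3 -m pendant '[[[0,0,10],[0,0,0.095]],[[0,0,25],[0,0,0.095]],[[0,0,36],[0,0,0.095]],[[0,0,36],[0,0,0.095]],[[0,0,36],[0,0,0.095]]]'
python3 - <<'E'
from h import *
goto(.5655,.1722,.1425,86.4)
c=cap('wrist','w20.png'); f=c['frame']
u,v=proj(c,[.5655,.1722,.09]); print(u,v)
# bar: dark columns on rows above gripper
for row in(200,230,250): print(row,f[row,int(u)-60:int(u)+61:6].mean(1).astype(int).tolist())
h=np.radians(86.4);A=np.array([.5724,.2811])
for y in(.042,.02):
  print(proj(c,[*(A+np.array([-.11*np.cos(h)-y*np.sin(h),-.11*np.sin(h)+y*np.cos(h)])),.09]))
E
```

```text
time_s: 28.55
tcp_pos: [0.5658, 0.1719, 0.2565]
ee_rot: [[-1.0, -0.022, -0.002], [-0.022, 1.0, -0.001], [0.002, -0.001, -1.0]]
wrist_force: [0.6, -0.9, -0.6]
gripper_width: 0.396
gripper_force: 0.0
time_s: 29.05
tcp_pos: [0.5661, 0.1727, 0.2215]
ee_rot: [[-0.998, 0.066, -0.001], [0.066, 0.998, -0.001], [0.001, -0.001, -1.0]]
wrist_force: [-0.5, 0.5, 0.1]
gripper_width: 0.399
gripper_force: 0.0
at [0.5661 0.1727 0.2215] yaw 86.2 j6 -126.4 shift [ 0.5 -0.4 79. ] turnz -0.003
315.127685449271 263.017803341717
200 [64, 70, 68, 67, 69, 68, 67, 66, 66, 45, 54, 201, 199, 199, 199, 199, 198, 198, 197, 195, 195]
230 [67, 71, 72, 71, 68, 72, 68, 67, 69, 42, 64, 38, 69, 70, 72, 72, 72, 119, 127, 200, 235]
250 [72, 72, 69, 72, 72, 68, 66, 70, 69, 46, 72, 41, 69, 66, 64, 67, 65, 55, 124, 168, 239]
(np.float64(313.47301818256966), np.float64(198.58218513444277))
(np.float64(313.6222913484263), np.float64(233.1752558097346))
```

The bar (columns 309–321) lines up with the tool axis (315). Grip it and tip.

```bash
python3 -m pendant '[[[0,0,27],[0,0,0]],[[0,0,54],[0,0,0]],[[0,0,79],[0,0,0]],[[0,0,79],[0,0,0]]]'
python3 -m pendant '[[[0,0,0],[0,0,0]],[[0,0,0],[0,0,0]],[[0,0,0],[0,0,0]],[[0,0,0],[0,0,0]],[[0,0,0],[0,0,0]]]' 0
python3 -m pendant '[[[0,2.3,-13.9],[0,0,0]],[[0,5.9,-27.5],[0,0,0]],[[0,10.6,-40.7],[0,0,0]],[[0,16.5,-53.5],[0,0,0]],[[0,23.4,-65.7],[0,0,0]],[[0,31.4,-77.3],[0,0,0]],[[0,31.4,-77.3],[0,0,0]]]'
python3 - <<'E'
from h import *
print(r.sense()['tcp_pos'],r.sense()['moment'])
E
```

```text
time_s: 29.5
tcp_pos: [0.5645, 0.1719, 0.1402]
ee_rot: [[-0.998, 0.067, -0.006], [0.067, 0.998, -0.003], [0.005, -0.003, -1.0]]
wrist_force: [-0.4, -0.5, 0.0]
gripper_width: 0.395
gripper_force: 0.0
time_s: 30.0
tcp_pos: [0.5663, 0.1723, 0.1442]
ee_rot: [[-0.998, 0.066, 0.001], [0.066, 0.998, -0.0], [-0.001, -0.0, -1.0]]
wrist_force: [-1.9, -2.4, 4.0]
gripper_width: 0.102
gripper_force: 30.0
time_s: 30.7
tcp_pos: [0.5677, 0.2025, 0.2218]
ee_rot: [[-0.998, 0.066, -0.001], [0.066, 0.998, -0.004], [0.001, -0.004, -1.0]]
wrist_force: [-2.2, -6.7, 5.1]
gripper_width: 0.1
gripper_force: 30.0
[0.56772328 0.20251935 0.22178489] [-1.99140938  0.35300391  0.04159406]
```

```bash
python3 -m pendant '[[[0,9,-10.9],[0,0,0]],[[0,18.9,-20.9],[0,0,0]],[[0,29.6,-30],[0,0,0]],[[0,41.1,-38.1],[0,0,0]],[[0,53.2,-45.2],[0,0,0]],[[0,65.9,-51.3],[0,0,0]],[[0,65.9,-51.3],[0,0,0]],[[0,65.9,-51.3],[0,0,0]],[[0,65.9,-51.3],[0,0,0]],[[0,65.9,-51.3],[0,0,0]]]'
python3 -m pendant '[[[0,0,0],[0,0,0]],[[0,0,0],[0,0,0]],[[0,0,0],[0,0,0]],[[0,0,0],[0,0,0]],[[0,0,0],[0,0,0]],[[0,0,0],[0,0,0]],[[0,0,0],[0,0,0]],[[0,0,0],[0,0,0]],[[0,0,0],[0,0,0]],[[0,0,0],[0,0,0]]]'
python3 - <<'E'
from h import *
s=r.sense();p=s['tcp_pos']; print(p,s['wrist_force'])
h=np.radians(86.4);H=np.array([.5724,.2811])+.05*np.array([np.cos(h),np.sin(h)])
b=(H-p[:2])@np.array([np.cos(h),np.sin(h)])*1000; z=p[2]*1000-51-70; print('behind',b,'up',z,'R',np.hypot(b,z),'tip deg',np.degrees(np.arctan2(z,b))-7.125)
c=cap('scene','s4.png');f=c['frame'].astype(int); print(f.shape)
for n in('scene','side'):
  c=cap(n,n+'5.png')
  for x in blanks(c,.03):
    if abs(x[0][0]-.58)<.12 and abs(x[0][1]-.41)<.14: print(n,x)
E
```

```text
time_s: 31.7
tcp_pos: [0.5719, 0.2681, 0.2754]
ee_rot: [[-0.998, 0.065, 0.001], [0.065, 0.998, -0.003], [-0.001, -0.003, -1.0]]
wrist_force: [-5.5, -5.2, 14.2]
gripper_width: 0.1
gripper_force: 30.0
time_s: 32.7
tcp_pos: [0.5718, 0.2681, 0.2754]
ee_rot: [[-0.998, 0.065, 0.001], [0.065, 0.998, -0.003], [-0.001, -0.003, -1.0]]
wrist_force: [-5.8, -5.7, 14.0]
gripper_width: 0.101
gripper_force: 30.0
[0.57184033 0.26805362 0.27536721] [-5.82034749 -5.68439829 14.03253301]
behind 63.055782323601015 up 154.36721244365873 R 166.74911682544834 tip deg 60.65601067003361
(480, 640, 3)
scene (array([0.6901, 0.5255, 0.03  ]), np.float64(176.0), array([0.055, 0.184]), (283, 179))
side (array([0.5922, 0.457 , 0.03  ]), np.float64(3.9), array([0.049, 0.063]), (182, 261))
```

The tip angle comes out at about 60.7°, held for over a second. Now check whether the blanks have slid.

```bash
cat >> h.py <<'E'
def cream(c,zs=(.03,),amin=60):
    f=c['frame'].astype(int); m=((f[...,0]-f[...,2]>14)&(f[...,0]-f[...,2]<75)&(f[...,0]>180)&(f[...,1]>165)&(f[...,0]-f[...,1]<28)).astype(np.uint8)
    for k in cv2.findContours(m,0,2)[0]:
        if cv2.contourArea(k)>amin:
            (x,y),wh,a=cv2.minAreaRect(k); print((round(x),round(y)),np.round(wh),*[onz(c,x,y,z).round(3)[:2] for z in zs])
E
python3 - <<'E'
from h import *
for n in('wrist','side'):
    c=cap(n,n+'6.png'); print(n); 
    h=np.radians(86.4);mx=np.array([np.cos(h),np.sin(h)]);my=np.array([-mx[1],mx[0]]);A=np.array([.5724,.2811])
    for x,y,z in[(.075,.082,.02),(.075,-.082,.02),(.13,.082,.02),(.13,-.082,.02)]: print('tub',np.round(proj(c,[*(A+mx*x+my*y),z])))
    cream(c,(.02,.035))
E
```

```text
wrist
tub [410. 133.]
tub [400. 293.]
tub [463. 136.]
tub [449. 292.]
(417, 261) [16. 40.] [0.624 0.368] [0.618 0.364]
(421, 224) [15. 40.] [0.585 0.371] [0.58  0.367]
(423, 187) [15. 38.] [0.547 0.374] [0.545 0.369]
(80, 77) [67. 52.] [0.399 0.032] [0.402 0.042]
(339, 22) [17. 16.] [0.387 0.301] [0.391 0.3  ]
side
tub [217. 292.]
tub [223. 239.]
tub [196. 293.]
tub [203. 240.]
(419, 461) [53. 13.] [ 0.057 -0.087] [ 0.055 -0.084]
(213, 374) [ 41. 110.] [0.283 0.363] [0.278 0.359]
(342, 315) [22. 29.] [0.404 0.043] [0.398 0.044]
(177, 332) [ 34. 109.] [0.394 0.457] [0.388 0.453]
(305, 291) [ 37. 126.] [0.481 0.133] [0.473 0.133]
(266, 249) [ 50. 128.] [0.618 0.233] [0.609 0.231]
(220, 224) [53. 69.] [0.713 0.36 ] [0.702 0.357]
(493, 207) [47. 15.] [ 0.705 -0.439] [ 0.695 -0.431]
(515, 196) [24. 26.] [ 0.741 -0.516] [ 0.73  -0.507]
(159, 192) [95. 59.] [0.841 0.547] [0.829 0.541]
(127, 165) [12. 65.] [0.96  0.659] [0.946 0.652]
(191, 148) [14. 42.] [1.013 0.464] [0.999 0.46 ]
(169, 125) [33. 37.] [1.128 0.545] [1.112 0.539]
(331, 116) [45. 80.] [1.127e+00 1.000e-03] [1.11  0.003]
(257, 108) [32. 12.] [1.187 0.254] [1.17  0.252]
(456, 46) [10. 19.] [ 1.468 -0.514] [ 1.448 -0.505]
```

The three blanks show at y ≈ 0.37, foreshortened to 40 px. They are in the tub mouth, probably still leaning on the tray edge. Bringing the tray back will push them forward, so I'll lower halfway and look again.

```bash
python3 -m pendant '[[[0,-12.7,6.1],[0,0,0]],[[0,-24.8,13.2],[0,0,0]],[[0,-36.3,21.3],[0,0,0]],[[0,-47,30.4],[0,0,0]],[[0,-56.9,40.4],[0,0,0]],[[0,-65.9,51.3],[0,0,0]],[[0,-65.9,51.3],[0,0,0]],[[0,-65.9,51.3],[0,0,0]]]'
python3 - <<'E'
from h import *
c=cap('wrist','w21.png'); cream(c,(.03,.06,.08))
h=np.radians(86.4);mx=np.array([np.cos(h),np.sin(h)]);my=np.array([-mx[1],mx[0]]);A=np.array([.5724,.2811])
for x,y,z in[(.075,.082,.02),(.075,-.082,.02),(.13,.082,.02)]: print('tub',np.round(proj(c,[*(A+mx*x+my*y),z])))
E
```

```text
time_s: 33.75
tcp_pos: [0.5677, 0.202, 0.2204]
ee_rot: [[-0.998, 0.067, -0.002], [0.067, 0.998, -0.003], [0.001, -0.003, -1.0]]
wrist_force: [0.0, -6.3, 1.2]
gripper_width: 0.104
gripper_force: 30.0
(518, 292) [17. 17.] [0.634 0.388] [0.617 0.368] [0.607 0.356]
(526, 250) [15. 15.] [0.592 0.39 ] [0.58  0.371] [0.573 0.358]
(532, 208) [16. 15.] [0.553 0.392] [0.545 0.373] [0.54 0.36]
(108, 59) [67. 85.] [0.402 0.041] [0.41  0.058] [0.416 0.07 ]
(154, 41) [66.  2.] [0.396 0.085] [0.405 0.098] [0.411 0.106]
(440, 8) [22. 18.] [0.387 0.311] [0.398 0.3  ] [0.404 0.292]
tub [499. 140.]
tub [477. 316.]
tub [550. 146.]
```

```bash
python3 -m pendant '[[[0,-8,11.6],[0,0,0]],[[0,-14.9,23.8],[0,0,0]],[[0,-20.8,36.6],[0,0,0]],[[0,-25.5,49.8],[0,0,0]],[[0,-29.1,63.4],[0,0,0]],[[0,-31.4,77.3],[0,0,0]],[[0,-31.4,78.3],[0,0,0]],[[0,-31.4,78.3],[0,0,0]]]'
python3 - <<'E'
from h import *
s=r.sense();print(s['tcp_pos'],s['wrist_force'])
c=cap('wrist','w22.png'); cream(c,(.03,.06,.075))
E
```

```text
time_s: 34.6
tcp_pos: [0.5668, 0.1723, 0.143]
ee_rot: [[-0.998, 0.066, 0.002], [0.066, 0.998, -0.0], [-0.002, -0.0, -1.0]]
wrist_force: [-0.0, -4.7, 3.8]
gripper_width: 0.101
gripper_force: 30.0
[0.56675737 0.172273   0.14296197] [-0.02589489 -4.70299508  3.84040183]
(626, 289) [13. 18.] [0.603 0.424] [0.585 0.387] [0.576 0.369]
(635, 238) [19.  8.] [0.56  0.421] [0.548 0.386] [0.542 0.368]
(149, 24) [50.  3.] [0.408 0.086] [0.419 0.1  ] [0.424 0.106]
(85, 40) [89. 94.] [0.407 0.04 ] [0.418 0.06 ] [0.423 0.07 ]
```

```bash
python3 -m pendant '[[[0,0,0],[0,0,0]],[[0,0,0],[0,0,0]],[[0,0,0],[0,0,0]],[[0,0,-35],[0,0,0]],[[0,0,-80],[0,0,0]],[[0,0,-120],[0,0,0]],[[10,40,-150],[0,0,0]],[[20,85,-160],[0,0,0]],[[30,130,-160],[0,0,0]],[[30,130,-160],[0,0,0]]]' 0.4
python3 -m pendant '[[[0,25,0],[0,0,0]],[[0,50,0],[0,0,0]],[[0,50,0],[0,0,0]],[[0,50,0],[0,0,0]]]'
python3 - <<'E'
from h import *
s=r.sense();print(s['tcp_pos'])
c=cap('wrist','w23.png'); cream(c,(.018,.033,.06,.077))
h=np.radians(86.4);mx=np.array([np.cos(h),np.sin(h)]);my=np.array([-mx[1],mx[0]]);A=np.array([.5724,.2811])
for x,y,z in[(.075,.082,.02),(.075,-.082,.02),(.13,.082,.02),(.075,0,.075),(-.061,.067,.094),(.11,0,.095),(-.11,.042,.09)]: print('pt',x,y,z,np.round(proj(c,[*(A+mx*x+my*y),z])))
E
```

```text
time_s: 35.65
tcp_pos: [0.5436, 0.3094, 0.3015]
ee_rot: [[-0.998, 0.061, 0.0], [0.061, 0.998, 0.002], [-0.0, 0.002, -1.0]]
wrist_force: [-0.9, -1.0, -1.1]
gripper_width: 0.396
gripper_force: 0.0
time_s: 36.05
tcp_pos: [0.5476, 0.3544, 0.3009]
ee_rot: [[-0.998, 0.066, -0.002], [0.066, 0.998, -0.001], [0.001, -0.001, -1.0]]
wrist_force: [-0.4, -0.5, -0.1]
gripper_width: 0.396
gripper_force: 0.0
[0.54762173 0.35444739 0.3009402 ]
(353, 288) [10. 16.] [0.637 0.39 ] [0.63  0.388] [0.617 0.386] [0.609 0.385]
(335, 255) [16. 12.] [0.597 0.372] [0.591 0.371] [0.582 0.37 ] [0.576 0.37 ]
(338, 220) [13. 21.] [0.558 0.376] [0.554 0.376] [0.547 0.375] [0.543 0.374]
(38, 116) [60. 39.] [0.399 0.027] [0.401 0.04 ] [0.406 0.064] [0.409 0.079]
(238, 65) [15. 16.] [0.391 0.287] [0.394 0.29 ] [0.399 0.295] [0.402 0.298]
pt 0.075 0.082 0.02 [319. 161.]
pt 0.075 -0.082 0.02 [319. 309.]
pt 0.13 0.082 0.02 [374. 161.]
pt 0.075 0 0.075 [320. 257.]
pt -0.061 0.067 0.094 [161. 191.]
pt 0.11 0 0.095 [360. 265.]
pt -0.11 0.042 0.09 [119. 219.]
```

The blanks show as end faces (about 16x13 px) at machine x ≈ 0.09–0.105. So they stand upright inside the tub, in front of the tray edge (column 320) and within the given bounds. I'll check that they are at rest and that the pin, tray and bystanders are as they should be.

```bash
python3 -m pendant '[[[0,0,0],[0,0,0]],[[0,0,0],[0,0,0]],[[0,0,0],[0,0,0]],[[0,0,0],[0,0,0]],[[0,0,0],[0,0,0]],[[0,0,0],[0,0,0]],[[0,0,0],[0,0,0]],[[0,0,0],[0,0,0]],[[0,0,0],[0,0,0]],[[0,0,0],[0,0,0]]]' | head -2
python3 - <<'E'
from h import *
c=cap('wrist','w24.png'); cream(c,(.06,)); f=c['frame'].astype(int)
m=((f[...,0]-np.maximum(f[...,1],f[...,2])>90)).astype(np.uint8)
n,l,st,ce=cv2.connectedComponentsWithStats(m)
for i in range(1,n):
    if st[i,4]>150: print('red',st[i],ce[i].round(1))
print('pin top exp',proj(c,[.4565,.1985,.08]),'pin base',proj(c,[.4565,.1985,.044]))
# tray side wall near edge: bright/dark steps along a column of tray at mid
a=cv2.imread('pics/scene0.png').astype(int); s=cap('scene','s9.png'); b=s['frame'][:,:,::-1].astype(int)
d=(abs(a-b).max(2)>60).astype(np.uint8); d[:, 370:]=0; d[:230]=0; d=cv2.morphologyEx(d,cv2.MORPH_OPEN,np.ones((3,3)))
n,l,st,ce=cv2.connectedComponentsWithStats(d)
for i in range(1,n):
    if st[i,4]>20: print('changed',st[i],ce[i].round())
E
```

```text
time_s: 37.1
tcp_pos: [0.548, 0.3543, 0.302]
(348, 288) [13. 15.] [0.619 0.381]
(337, 253) [12. 20.] [0.581 0.372]
(339, 217) [13. 24.] [0.546 0.376]
(38, 116) [59. 39.] [0.406 0.065]
(238, 64) [15. 16.] [0.398 0.295]
red [125 130  35  25 499] [137.9 142. ]
pin top exp (np.float64(136.18393986793137), np.float64(141.49413299988447)) pin base (np.float64(152.23960109864288), np.float64(139.48634222677904))
changed [  0 230  20  80 605] [  8. 274.]
changed [260 230  15   7  72] [267. 233.]
changed [282 230  33  14 215] [297. 235.]
changed [246 243  29  26 366] [260. 256.]
changed [281 250  21  25 433] [291. 263.]
changed [255 253   5   6  28] [257. 255.]
changed [308 277  12  22 216] [314. 287.]
changed [338 288  28  15 219] [351. 295.]
changed [362 326   8   9  70] [366. 330.]
changed [341 335  22  28 254] [352. 348.]
changed [ 23 338  38  22 387] [ 41. 347.]
changed [  32  344   51   54 1316] [ 63. 366.]
changed [  0 369   9  12  57] [  3. 374.]
changed [   0  375   43   69 1715] [ 14. 412.]
```

Pin and bystanders are fine, but the blanks' pixels shifted a little. One more check that they're at rest.

```bash
for i in 1 2; do python3 -m pendant '[[[0,0,0],[0,0,0]],[[0,0,0],[0,0,0]],[[0,0,0],[0,0,0]],[[0,0,0],[0,0,0]],[[0,0,0],[0,0,0]],[[0,0,0],[0,0,0]],[[0,0,0],[0,0,0]],[[0,0,0],[0,0,0]],[[0,0,0],[0,0,0]],[[0,0,0],[0,0,0]]]' | head -2
python3 - <<'E'
from h import *
c=cap('wrist',None); cream(c,(.06,),40)
E
done
python3 - <<'E'
from h import *
c=cap('wrist'); f=c['frame']
for v in range(205,306,5): print(v,' '.join('%3d/%-4d'%(f[v,u].max(),int(f[v,u,0])-int(f[v,u,2])) for u in range(310,410,7)))
E
```

```text
time_s: 38.2
tcp_pos: [0.548, 0.3542, 0.302]
(348, 288) [12. 15.] [0.618 0.382]
(335, 254) [17. 12.] [0.582 0.371]
(339, 217) [13. 23.] [0.546 0.376]
(38, 116) [59. 39.] [0.406 0.065]
(66, 102) [50.  2.] [0.401 0.106]
(238, 64) [15. 16.] [0.398 0.295]
time_s: 39.25
tcp_pos: [0.548, 0.3542, 0.302]
(348, 288) [13. 15.] [0.618 0.382]
(337, 253) [12. 20.] [0.581 0.372]
(339, 217) [13. 23.] [0.546 0.376]
(38, 116) [59. 39.] [0.406 0.065]
(66, 102) [50.  2.] [0.401 0.106]
(238, 64) [15. 16.] [0.398 0.295]
205 198/-9   198/-7   214/-5   159/-36  141/26   155/26   175/30   158/-36  134/-14  248/-2   227/-6   228/-6   228/-6   229/-6   226/-7  
210 198/-8   198/-8   213/-5   124/19   160/27   172/28   152/-29  158/-37  133/-12  247/-2   228/-7   228/-6   227/-7   226/-8   227/-7  
215 198/-7   197/-7   212/-5   239/30   239/30   184/32   158/-35  158/-36  133/-14  247/-3   227/-8   227/-6   227/-7   227/-7   227/-7  
220 198/-7   197/-7   213/-6   236/30   241/29   156/-40  158/-35  158/-33  129/-12  246/-2   227/-8   227/-7   227/-7   227/-7   227/-7  
225 198/-7   197/-6   212/-4   152/-39 
[... 1621 characters left out ...]
27/-7  
285 199/-8   194/-8   211/-7   155/-34  159/-35  240/30   237/29   157/-35  118/-13  233/-6   227/-7   227/-7   227/-7   227/-7   226/-8  
290 199/-7   193/-6   208/-6   156/-36  156/-34  238/29     9/-5    26/0     22/-4   223/-6   228/-9   226/-7   227/-7   227/-7   227/-6  
295 201/-9   195/-8   208/-6   156/-35  156/-34  185/6     15/-2    28/-2    16/-3   216/-7   227/-8   227/-6   227/-7   226/-7   227/-7  
300 200/-7   194/-7   206/-5   155/-33  157/-35  156/-34   22/2     32/-1    17/4     99/-5   227/-7   227/-8   227/-7   226/-7   228/-7  
305 201/-8   195/-8   207/-5   158/-34  156/-34  157/-35   23/-1    33/-5    22/3     11/-2   222/-6   220/-5   220/-6   217/-5   216/-4
```

The bright end faces have shaded sides below them, stable over 2 s. The blanks are standing at rest well inside the tub bounds, so I'm handing in.

```bash
python3 -c "
from station import r
print(r.finish_job())"
```

```text
the job is handed in; nothing more can be done
None
```

The job is handed in (no verdict came back): the pin was pushed home, all three blanks were laid in the tray, the tray was tipped to about 60° for over a second and brought back level, and the blanks came to rest standing upright in the tub rather than lying flat.

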